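# Prop an overhanging frame rail with the ratchet stand

### The arm

A 6-joint arm with a two-finger parallel gripper is mounted at the origin on the work surface. World frame = base frame: x ahead of the robot, y to its left, z up, the work surface at z = 0. Lengths are in m, angles in rad, forces in N, time in s.
With the tool pointing down it reaches from about 0.4 to 0.825 m from the base axis. Payload 7 kg.
Tool frame: the origin (TCP) lies at the very end of the fingers, on their centre line; the grasp point (between the pads) lies 19 mm behind it; y points along the fingers, z is the direction in which the jaws open and shut, and the axes are right-handed (so a half turn about y gives the same grasp; the last joint's range is limited). The gripper opens to 88 mm and grips with 3 to 60 N. Pads are 19 mm wide; open, the fingers measure 130 mm over their backs; the gripper's body (78 mm by 193 mm) begins 47 mm behind the grasp point.
Start: joints at [1.39, 0.359, 0.012, 0, -1.224, -0.288], TCP at [0.305, 0.602, 0.227] pointing down, gripper open.
Joint ranges: [-3.07, 3.07], [-1.43, 2.12], [-1.02, 1.25], [-3.03, 1.67], [-3.05, -0], [-3.03, 3.03]. Speed limits (rad/s): [2.39, 2.39, 3.01, 3.14, 3.14, 3.14].

### API

Orientations are given as [roll, pitch, yaw] about the fixed x, y, z axes, in that order (R = Rz(yaw) Ry(pitch) Rx(roll)).
In Python, from station import get_state, grab_frame, job_done, regions_of gives the robot as it stands.
- The arm moves only by the tool drive_tool, never from a script. Its argument "rows" is a list of rows, each a list of 3 entries, a list of its own where there are three numbers: the shift along the world's x, y, z as a fraction of full scale, then the turn about the world's z as a fraction of full scale, then the opening, from 0 (shut) to 1 (fully open). A call has 1 to 12 rows; each row is the pose to reach, as a shift and turn from the pose commanded when the call began; what a row does not reach only later rows make up. Full scale, the value 1, is 30 cm for a shift and 90 degrees for a turn. A row lasts 1/10 s, in which the tool goes at most 50 mm and 8.59 degrees, less where a joint would pass 70% of its speed; a pose out of reach is approached as far as the arm can. A call with a number of a shift or a turn outside -1 to 1 is refused whole. A call with a gripper value outside its range is refused whole. The fingers move at their own pace and stop on an object; "newtons" is the grip in N (left out, the last holds). Time passes only in rows, so rows that repeat a pose let the fingers close. It gives the time, the measured TCP pose, the force and the opening at its end, in the units of the state.
- get_state(): the state, without advancing time (a new reading comes with each control period).
- grab_frame(name): name is "scene" or "side" or "wrist"; returns a dict with "img" (420x560x3 uint8, blue, green, red), "fx", "fy", "cx", "cy" (pixels), "T" (4x4, takes a point from camera to world coordinates); the wrist camera has in their place "hand_eye" (4x4, takes a point from camera to tool coordinates, whose origin is the TCP and whose axes are the tool frame's). Camera axes: x right, y down, z forward; pixel columns grow to the right and rows downward; lengths in m; the calibration is good to about 2 mm. A picture is of the moment at which its call begins: read the wrist's pose just before it. There is no depth.
- job_done(): hands the job in, once; it reports no verdict.
Trained networks look in a picture, given as the dict that the camera call returned (one of the last four; its "shot" number tells which), for a name from the list of things; names that differ only in an ending like _2 or _b are one class to them, and where a whole thing is asked for, a point or a joint stands for the part that bears it (a point fixed in the world has none). Each returns a list of dicts, best first, with "confidence" (0 to 1); they miss things now and then, are a little off and sometimes report something else, mostly with a low value. They report only what shows in the picture. A call takes as long as a camera call. They do not tell look-alikes from the thing itself.
- regions_of(picture, thing): "pixels" (420x560 bool, what is visible of it) and "box" ([left, top, right, bottom] in pixels, round what is visible of it).
The state is a dict: "t": time; "q": joint angles; "qd": joint speeds; "joint_efforts": joint torques, N m; "eef_pos": TCP position; "ee_rot": TCP orientation; "force": force on the tool from outside, world axes, zero at the start; "moment": the same for the moment, N m; "width": finger opening in m.
Only numpy, scipy, OpenCV 4.12 (cv2) and the standard library are available. Lean on these libraries where they do the work, as an engineer would, in place of code of your own. Each camera call takes 0.05 s, during which the arm holds its last target. There are 200 camera calls.

### The job

Prop the overhanging frame rail held in the vise with the ratchet stand below it. Lay the wooden packing block in the stand's channel head, lengthwise along the channel and centred, then lift the head until the post has climbed to the highest notch that fits under the rail and let it down gently to rest on its pawl; do not let it drop. Finally wind the four-armed handwheel clockwise (seen from above) until the packing bears on the underside of the rail, lifting the rail no more than 2 or 3 mm, and leave the castor wheel, the spanner and the tin undisturbed.

Things in the scene. Friction and masses are not known exactly. Their poses are not given: they have to be found in the camera images.
- packing: loose hardwood packing block, 100 x 40 x 40 mm, plain wood, lying on the bench on the robot's left, its length roughly parallel to the head's channel. Origin at its centre, x along its length; its four long faces are alike. About 0.1 to 0.16 kg
- head_top (a point): middle of the upper face of the stand's steel head plate, right under the rail; rises with post and screw, never turns. x along the channel, straight across under the rail, from the robot's left to its right; z up. Plate 110 mm long (x), 58 mm wide (y), 8 mm thick below this face; along both long sides a lip 5 mm high, 5 mm wide, leaving a channel 48 mm wide, open at both ends
- head_end (a point): middle of the head plate's end on the robot's left, at mid-thickness (head_top x -55 mm, z -4 mm, same axes): grip the plate here across its 58 mm width to lift the post. Head, handwheel and post weigh about 0.95 kg together; between plate and handwheel there is only the screw, 22 mm thick, on the axis
- wheel_hub (a point): centre of the handwheel, on the stand's vertical axis, at the mid-height of its arms, 47 mm below head_top when the screw is fully in. Four round arms at 90 degrees, 12 mm thick, end in 18 mm balls whose ends stand 81 mm from the axis; hub 40 mm across, 22 mm high. x and y of this frame lie along arms; it turns with the wheel (clockwise = negative about z)
- wheel (a joint): handwheel angle in rad, 0 with the screw fully in, grows clockwise seen from above, which raises the head 12 mm a turn relative to the post (range 0 to 11.5). Starts at 0 to 1.4, stays where left, takes about 0.1 N m. On the robot's left side of the stand (towards -x of head_top) the arms are pushed towards the vise (+y of head_top). At 0 the arms lie along and across head_top's x
- head (a joint): height in m of the screw and head above the fully-in position, = 0.012 x handwheel angle / (2 pi), range 0 to 0.022
- post (a joint): height in m of the notched post (it carries handwheel and head) above its lowest seat, range 0 to 0.078. Seats on the pawl every 25 mm: 0, 0.025, 0.050, 0.075; starts at rest on 0 or 0.025. Raised 3 mm past a seat, the pawl has fallen in below the notch and the post can be let down on it; lowered sooner it goes back to the seat below
- pawl (a joint): gravity pawl on the vise's side (head_top's +y) of the stand: angle in rad, 0 = fallen in under a notch, about 0.2 while a notch pushes it out, range 0 to 0.32. It falls back by its own weight; its tail is a bent thumb rod
- rail_under (a point): on the underside of the rail, on its middle line, close above the stand; y runs along the rail towards the vise, z up. Grey steel box section 60 mm wide, 40 mm high, level, its free end 110 mm past this point towards the robot, 280 mm from the vise; underside about 290 mm above the bench. With the packing in the head the highest seat that fits is always 0.050, which leaves 5 to 15 mm for the screw
- rail (a joint): lift of the rail in m from its free position, 0 at the start; it springs up about 1 mm for each 10 N. Its far end is held by a fixed blue vise on a grey riser, about 340 mm high, jaws 110 mm wide; a stub of tube 38 mm across stands 19 mm proud on top of the free end
- stand: the stand: base plate 170 x 170 mm bolted to the bench, splayed legs, upright sleeve 44 mm square and 120 mm high. Origin on its axis at bench height, x as head_top's x, z up
- castor: bystander: loose grey and black castor wheel, 124 mm across, 30 mm high, lying flat on the right. Origin at the centre of its underside
- spanner: bystander: loose steel spanner 200 mm long, lying on the bench right of the stand. Origin at its middle, x along it
- tin: bystander: loose grey tin, 74 mm across, 85 mm high, standing right of the stand. Origin at the centre of its underside
Mind the look-alikes: they are no part of the job. Of the things like the stand, leave any that is blue or green; of the rest the larger one is meant.

How it is judged:
On the way, in this order (a step that is already met when the one before it is completed fails the run):
1. the packing block lies flat in the head's channel, let go, along the channel and centred within 20 mm (x of packing in the frame of head_top between -0.02 and 0.02 m and y of packing in the frame of head_top between -0.008 and 0.008 m and z of packing in the frame of head_top between 0.016 and 0.024 m and angle between the x axis of packing and the x axis of head_top, either way round below 0.17 rad and contact force between the fingers and packing below 0.2 N), for 0.2 s.
2. the post rests on its pawl on the highest seat that fits (0.050 m), with the packing still in the head (x of packing in the frame of head_top between -0.02 and 0.02 m and y of packing in the frame of head_top between -0.008 and 0.008 m and z of packing in the frame of head_top between 0.016 and 0.024 m and angle between the x axis of packing and the x axis of head_top, either way round below 0.17 rad and value of joint post between 0.046 and 0.054 m and value of joint pawl below 0.1 rad and contact force between pawl and post above 3 N), for 0.3 s.
3. the handwheel is wound up until the packing presses on the rail with more than 1.5 N, the rail lifted less than 4 mm (contact force between packing and rail above 1.5 N and value of joint rail below 0.004 m), for 0.2 s.
At the end, for the whole second after the job is handed in: Post on its pawl at seat 0.050 m (within 4 mm, pawl loaded over 3 N), packing along the channel, centred within 20 mm, lying flat and pressing on the rail with over 1.5 N, rail lifted under 4 mm, wheel and packing at rest (all of step 2 and all of step 3 and linear speed of packing below 0.01 m/s and velocity of joint wheel between -0.05 and 0.05 rad/s); the robot touches nothing.
It fails at once if the castor is moved more than 30 mm (distance of castor from where it was at the start of the episode above 0.03 m).
It fails at once if the spanner is moved more than 30 mm (distance of spanner from where it was at the start of the episode above 0.03 m).
It fails at once if the tin is moved more than 30 mm (distance of tin from where it was at the start of the episode above 0.03 m).
It fails at once if the rail is jacked up or pushed up more than 7 mm (value of joint rail above 0.007 m).
It fails at once if the post drops (falls faster than 0.35 m/s) (velocity of joint post below -0.35 m/s).
It also fails if it takes over 72 s, if anything falls off the work surface, if the arm or the gripper's body presses on something with over 40 N, if the wrist force passes 120 N, or if a joint passes its speed limit or range.

## Working session

There is one attempt and no reset: what is moved stays moved. The work goes in short steps, Python scripts to look and compute and a tool call to move; the robot and the scene stay as the last step left them, time stands still between calls to the robot, and variables do not carry over. Pictures are saved under pics/ and viewed, about 8 in all and at most 12, crops included, and the job is handed in when it is done.

Besides the shell and the picture viewer there is one more tool, called after "Emit:" as name([rows], argument=value, ...), one row to a line, values as JSON. drive_tool: Moves the arm, as the interface text tells. Its arguments: {"type":"object","properties":{"rows":{"type":"array"},"newtons":{"type":"number"}},"required":["rows"]}

```bash
mkdir -p pics; cat > h.py <<'E'
import numpy as np,cv2
from station import *
def proj(f,P,T=None):
    T=f["T"] if T is None else T
    p=np.linalg.inv(T)@np.append(P,1); return np.array([f["fx"]*p[0]/p[2]+f["cx"],f["fy"]*p[1]/p[2]+f["cy"]])
def ray(f,uv,T=None):
    T=f["T"] if T is None else T
    d=T[:3,:3]@np.array([(uv[0]-f["cx"])/f["fx"],(uv[1]-f["cy"])/f["fy"],1]); return T[:3,3],d
def atz(f,uv,z,T=None):
    o,d=ray(f,uv,T); return o+d*(z-o[2])/d[2]
E
cat > a.py <<'E'
from h import *
np.set_printoptions(precision=3,suppress=True)
s=get_state();print(s)
for n in["scene","side"]:
    f=grab_frame(n);cv2.imwrite(f"pics/{n}0.png",f["img"]);print(n,f["fx"],f["cx"],f["cy"]);print(f["T"])
    for t in["packing","head_top","wheel_hub","stand","rail","castor","spanner","tin","pawl"]:
        for r in regions_of(f,t)[:3]:
            m=r["pixels"];ys,xs=np.nonzero(m);print(t,round(r["confidence"],2),r["box"],xs.mean().round(),ys.mean().round(),m.sum())
E
python3 a.py
```

```text
{'t': 0.0, 'q': array([ 1.39 ,  0.359,  0.011, -0.   , -1.224, -0.288]), 'qd': array([-0.   , -0.001, -0.   ,  0.001,  0.   ,  0.001]), 'joint_efforts': array([  0.001, -58.271,  29.304,   6.997,   0.007,  -0.   ]), 'eef_pos': array([0.305, 0.602, 0.226]), 'ee_rot': array([-1.569,  0.   ,  2.673]), 'force': array([ 0.695,  0.277, -0.119]), 'moment': array([-0.021, -0.072, -0.042]), 'width': 0.0874643516851354}
scene 396.49177773936896 278.95336462312275 203.897677052512
[[-0.866  0.48  -0.139  0.619]
 [ 0.5    0.827 -0.256  0.295]
 [-0.008 -0.292 -0.957  1.271]
 [ 0.     0.     0.     1.   ]]
packing 0.89 [317.5, 272.9, 347.2, 304.6] 332.0 287.0 475
packing 0.39 [134.7, 186.6, 287.0, 360.5] 211.0 274.0 5565
head_top 0.88 [311.9, 193.3, 339.2, 219.7] 326.0 206.0 417
head_top 0.86 [274.1, 313.4, 300.5, 336.9] 286.0 325.0 425
head_top 0.74 [252.4, 232.6, 277.7, 254.0] 263.0 245.0 346
wheel_hub 0.72 [281.6, 73.0, 317.8, 101.8] 299.0 92.0 157
wheel_hub 0.58 [317.2, 189.2, 341.7, 224.9] 324.0 214.0 53
wheel_hub 0.51 [264.5, 224.1, 274.0, 261.7] 271.0 241.0 107
stand 0.79 [297.8, 193.2, 348
[... 937 characters left out ...]
08.8] 313.0 198.0 213
wheel_hub 0.55 [161.8, 292.1, 220.0, 325.3] 192.0 306.0 273
wheel_hub 0.46 [231.4, 210.3, 251.9, 218.4] 240.0 215.0 24
stand 0.76 [293.6, 176.3, 323.6, 198.6] 302.0 188.0 147
stand 0.75 [218.2, 193.0, 275.1, 252.3] 243.0 226.0 1551
stand 0.74 [161.0, 269.3, 238.3, 366.3] 195.0 322.0 4529
rail 0.71 [278.1, 127.1, 417.3, 178.7] 338.0 152.0 2465
castor 0.75 [353.4, 295.9, 396.2, 333.9] 375.0 314.0 1239
spanner 0.97 [257.1, 312.4, 330.0, 325.5] 294.0 319.0 480
tin 0.86 [302.3, 244.3, 325.2, 280.5] 314.0 263.0 738
tin 0.44 [289.4, 176.0, 339.8, 210.9] 314.0 190.0 819
pawl 0.69 [282.8, 173.0, 344.3, 254.5] 312.0 217.0 2621
pawl 0.36 [205.4, 304.3, 221.9, 310.6] 212.0 309.0 44
```

```bash
python3 -c "
import cv2,numpy as np
a=cv2.imread('pics/scene0.png')[60:380,120:440];b=cv2.imread('pics/side0.png')[100:400,140:460]
cv2.imwrite('pics/a1.png',cv2.resize(a,None,fx=1.87,fy=1.87,interpolation=2));cv2.imwrite('pics/b1.png',cv2.resize(b,None,fx=2,fy=2,interpolation=2))"
```

```text
(no output)
```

View pics/a1.png

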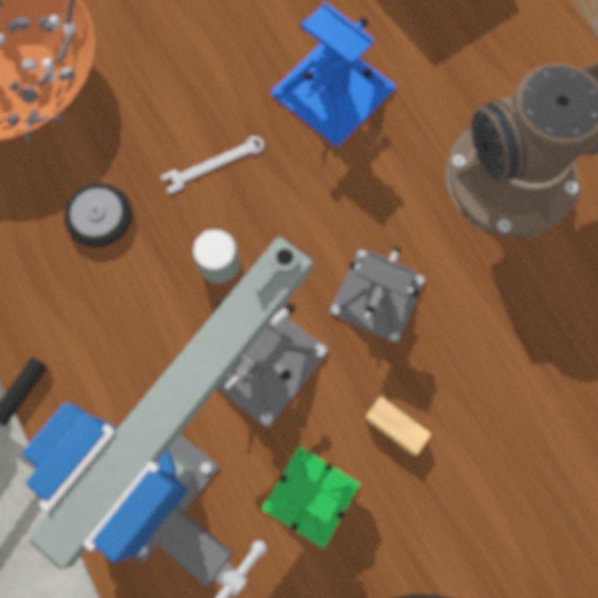

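View pics/b1.png

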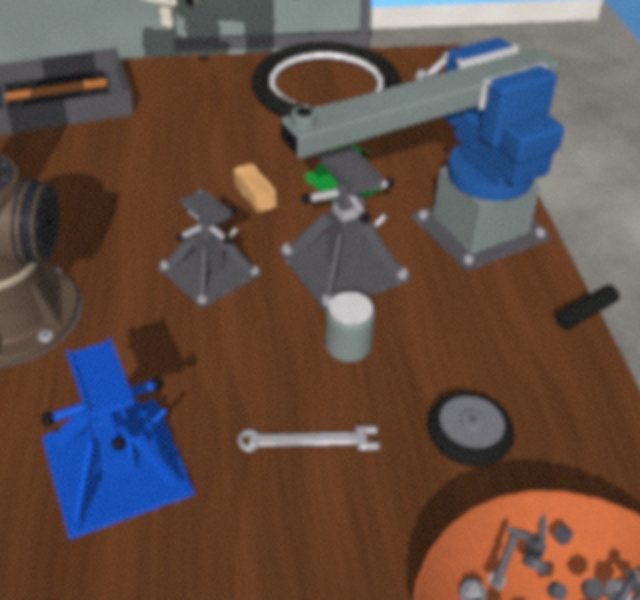

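The larger grey stand under the rail (a1 ≈ 270,370; side b1 ≈ 345,215) is the one meant. The others are a smaller grey stand at (375,295), a blue one at (335,80) and a green one at (310,495). The packing block is at a1 (398,427).

```bash
cat > b.py <<'E'
from h import *
np.set_printoptions(precision=3,suppress=True)
f=grab_frame("scene");g=grab_frame("side")
A=lambda u,v:(u/1.87+120,v/1.87+60)
B=lambda u,v:(u/2+140,v/2+100)
print("rail top z.33")
for p in[(280,237),(312,262),(35,540),(70,567)]:print(atz(f,A(*p),.33))
print("tube top",atz(f,A(285,257),.349),atz(g,B(303,110),.349))
print("base bolts")
for p in[(320,350),(267,420)]:print(atz(f,A(*p),.012))
for p in[(287,250),(403,273),(327,300)]:print("s",atz(g,B(*p),.012))
print("side rail lower end corners z.29",[atz(g,B(*p),.29) for p in[(302,153),(287,133)]])
print("head plate corners side", [[atz(g,B(*p),z) for p in[(320,158),(352,148),(388,184),(357,195)]] for z in(.19,.215)])
for r in regions_of(f,"packing")[:1]:
    c=cv2.findContours(r["pixels"].astype(np.uint8),0,1)[0][0]
    R=cv2.minAreaRect(c);print(R)
for p in[(382,397),(431,431),(415,455),(366,421)]:print("pk",atz(f,A(*p),.04))
for r in regions_of(g,"packing")[:1]:
    print(r["box"])
for p in[(235,170),(250,163),(275,187),(262,195)]:print("pk side",atz(g,B(*p),.04))
E
python3 b.py
python3 -c "
import cv2
b=cv2.imread('pics/side0.png')[165:265,265:365]
cv2.imwrite('pics/b2.png',cv2.resize(b,None,fx=6,fy=6,interpolation=2))"
```

```text
rail top z.33
[ 0.48  -0.008  0.33 ]
[0.46  0.044 0.33 ]
[0.923 0.179 0.33 ]
[0.899 0.227 0.33 ]
tube top [0.49  0.026 0.349] [0.491 0.02  0.349]
base bolts
[0.475 0.103 0.012]
[0.612 0.161 0.012]
s [0.478 0.095 0.012]
s [0.67  0.017 0.012]
s [ 0.532 -0.036  0.012]
side rail lower end corners z.29 [array([ 0.488, -0.006,  0.29 ]), array([0.471, 0.049, 0.29 ])]
head plate corners side [[array([0.534, 0.119, 0.19 ]), array([0.592, 0.143, 0.19 ]), array([0.634, 0.038, 0.19 ]), array([0.58 , 0.014, 0.19 ])], [array([0.529, 0.084, 0.215]), array([0.585, 0.108, 0.215]), array([0.626, 0.005, 0.215]), array([ 0.573, -0.018,  0.215])]]
((331.6735534667969, 287.4268493652344), (33.26957702636719, 14.064806938171387), 37.405357360839844)
pk [0.429 0.226 0.04 ]
pk [0.389 0.313 0.04 ]
pk [0.432 0.332 0.04 ]
pk [0.472 0.246 0.04 ]
[256.9, 182.2, 278.6, 205.7]
pk side [0.398 0.304 0.04 ]
pk side [0.429 0.325 0.04 ]
pk side [0.47  0.244 0.04 ]
pk side [0.444 0.221 0.04 ]
```

View pics/b2.png

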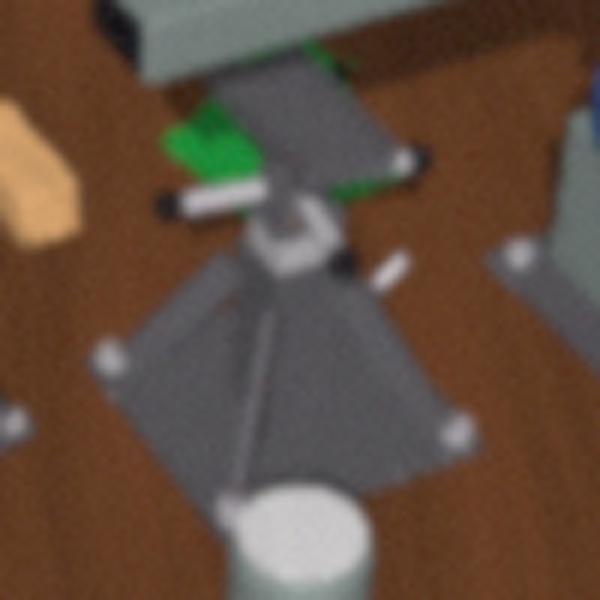

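Emit:
drive_tool([
  [[0.36,-0.96,-0.3],-0.427,1],
  [[0.36,-0.96,-0.3],-0.427,1],
  [[0.36,-0.96,-0.3],-0.427,1],
  [[0.36,-0.96,-0.3],-0.427,1],
  [[0.36,-0.96,-0.3],-0.427,1],
  [[0.36,-0.96,-0.3],-0.427,1],
  [[0.36,-0.96,-0.3],-0.427,1],
  [[0.36,-0.96,-0.3],-0.427,1],
  [[0.36,-0.96,-0.3],-0.427,1],
])

```text
t: 2.1
eef_pos: [0.4134, 0.314, 0.1369]
ee_rot: [-1.571, -0.0, 2.001]
force: [0.2, 0.5, 0.5]
width: 0.0874
```

```bash
cat >> h.py <<'E'
from scipy.spatial.transform import Rotation as Ro
def wrist():
    s=get_state();f=grab_frame("wrist");T=np.eye(4)
    T[:3,:3]=Ro.from_euler("xyz",s["ee_rot"]).as_matrix();T[:3,3]=s["eef_pos"]
    f["T"]=T@f["hand_eye"];return f,s
E
python3 - <<'E'
from h import *
np.set_printoptions(precision=3,suppress=True)
f,s=wrist();g=grab_frame("side");print(f["fx"],f["hand_eye"],s["eef_pos"],s["ee_rot"],s["t"])
im=np.hstack([cv2.resize(f["img"],(400,300)),cv2.resize(g["img"][60:300,140:460],(400,300))])
cv2.imwrite("pics/c1.png",im);cv2.imwrite("pics/w1.png",f["img"])
# block in wrist
for r in regions_of(f,"packing")[:2]:
    c=cv2.findContours(r["pixels"].astype(np.uint8),0,1)[0];c=max(c,key=len)
    P=cv2.boxPoints(cv2.minAreaRect(c));print(r["confidence"],r["box"]);print(np.array([atz(f,p,.04) for p in P]))
E
```

```text
365.89543631097183 [[-0.001  0.964  0.266 -0.071]
 [-0.    -0.266  0.964 -0.159]
 [ 1.     0.001  0.    -0.   ]
 [ 0.     0.     0.     1.   ]] [0.413 0.314 0.137] [-1.571 -0.     2.001] 2.1
0.88 [251.7, 78.1, 310.2, 222.5]
[[0.433 0.333 0.04 ]
 [0.469 0.24  0.04 ]
 [0.432 0.224 0.04 ]
 [0.392 0.316 0.04 ]]
```

View pics/c1.png

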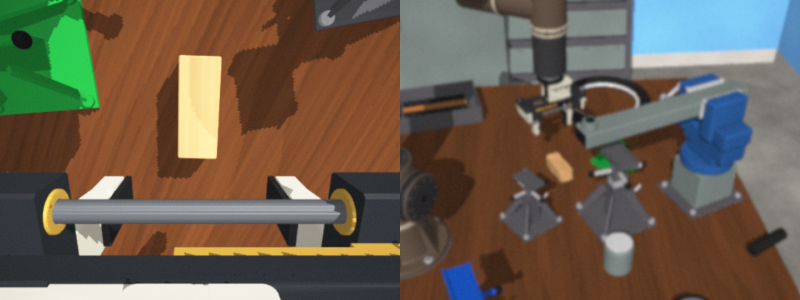

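```bash
python3 - <<'E'
from h import *
g=grab_frame("side");f=grab_frame("scene");s=get_state();print(s["q"])
def crop(f,P,w):
    u,v=proj(f,P);u=int(np.clip(u,w,560-w));v=int(np.clip(v,w,420-w));print(u-w,v-w,proj(f,P));return cv2.resize(f["img"][v-w:v+w,u-w:u+w],(400,400),interpolation=2)
P=s["eef_pos"]+[0,0,.08]
cv2.imwrite("pics/d1.png",np.hstack([crop(g,P,50),crop(f,P,60)]))
E
```

```text
[ 1.03022840e+00  1.83181912e-01 -4.53251214e-01  2.36796264e-05
 -9.33868302e-01 -5.97823824e-01]
209 93 [259.92996647 143.49302384]
294 230 [354.61344529 290.28112388]
```

View pics/d1.png

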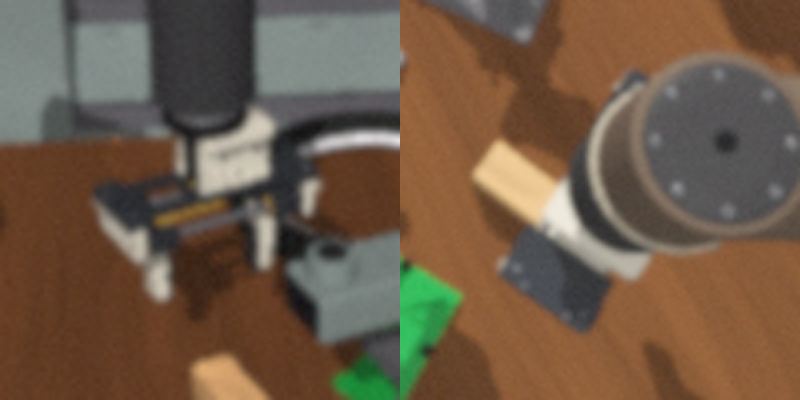

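The gripper body is a wide bar carried on rods, and its upper part sits back from the camera side. I'll keep this orientation and grip the block near its left end, so the body stays clear of the rail.

Emit:
drive_tool([
  [[0.008,0.003,-0.1],-0.022,1],
  [[0.008,0.003,-0.25],-0.022,1],
  [[0.008,0.003,-0.37],-0.022,1],
  [[0.008,0.003,-0.415],-0.022,1],
  [[0.008,0.003,-0.415],-0.022,1],
  [[0.008,0.003,-0.415],-0.022,0.3],
  [[0.008,0.003,-0.415],-0.022,0.3],
  [[0.008,0.003,-0.415],-0.022,0.3],
  [[0.008,0.003,-0.415],-0.022,0.3],
  [[0.008,0.003,-0.415],-0.022,0.3],
], newtons=40)

```text
t: 3.35
eef_pos: [0.4156, 0.3153, 0.0127]
ee_rot: [-1.572, -0.001, 1.968]
force: [-0.0, -0.2, 0.1]
width: 0.053
```

Emit:
drive_tool([
  [[0,0,0],0,0.3],
  [[0,0,0],0,0.3],
  [[0,0,0],0,0.3],
  [[0,0,0],0,0.3],
], newtons=40)

```text
t: 3.75
eef_pos: [0.4154, 0.3151, 0.0122]
ee_rot: [-1.571, 0.0, 1.968]
force: [-0.8, 0.2, 4.6]
width: 0.0399
```

Emit:
drive_tool([
  [[0,0,0.15],0,0.3],
  [[0,0,0.3],0,0.3],
  [[0,0,0.45],0,0.3],
  [[0.1,-0.1,0.6],0,0.3],
  [[0.2,-0.2,0.75],0,0.3],
  [[0.33,-0.39,0.86],0,0.3],
  [[0.33,-0.39,0.86],0,0.3],
  [[0.33,-0.39,0.86],0,0.3],
  [[0.33,-0.39,0.86],0,0.3],
], newtons=40)

```text
t: 4.65
eef_pos: [0.5146, 0.1972, 0.2699]
ee_rot: [-1.571, -0.001, 1.965]
force: [-0.9, 0.1, -1.8]
width: 0.0394
```

```bash
python3 - <<'E'
from h import *
np.set_printoptions(precision=3,suppress=True)
f,s=wrist();g=grab_frame("side");h=grab_frame("scene");print(s["eef_pos"],s["ee_rot"],s["width"],s["force"],s["t"])
np.savez("v2.npz",fi=f["img"],fT=f["T"],gi=g["img"],hi=h["img"])
cv2.imwrite("pics/e1.png",np.hstack([cv2.resize(f["img"],(480,360)),cv2.resize(h["img"][180:300,200:306],(318,360),interpolation=2)]))
E
```

```text
[0.515 0.197 0.27 ] [-1.571 -0.001  1.965] 0.039360513265846164 [-0.902  0.093 -1.774] 4.65
```

View pics/e1.png

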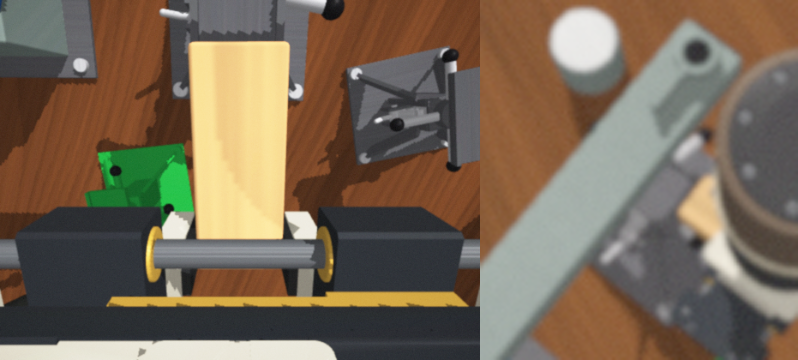

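Emit:
drive_tool([
  [[-0.1,-0.08,0.1],0,0.3],
  [[-0.19,-0.15,0.2],0,0.3],
  [[-0.19,-0.15,0.2],0,0.3],
  [[-0.19,-0.15,0.2],0,0.3],
])

```text
t: 5.2
eef_pos: [0.4566, 0.1538, 0.3305]
ee_rot: [-1.572, -0.001, 1.969]
force: [-0.3, 0.7, -1.7]
width: 0.0397
```

```bash
python3 - <<'E'
from h import *
np.set_printoptions(precision=3,suppress=True)
f,s=wrist();print(s["eef_pos"],s["ee_rot"],s["force"],s["t"])
np.savez("v3.npz",fi=f["img"],fT=f["T"],K=[f["fx"],f["fy"],f["cx"],f["cy"]])
cv2.imwrite("pics/f1.png",cv2.resize(f["img"][:240,:400],(800,480),interpolation=2))
for t in ["head_top","wheel_hub"]:
  for r in regions_of(f,t)[:2]:print(t,r["confidence"],r["box"])
E
```

```text
[0.457 0.154 0.331] [-1.572 -0.001  1.969] [-0.3    0.695 -1.739] 5.2
head_top 0.91 [136.6, 40.9, 222.6, 104.3]
head_top 0.79 [58.9, 214.7, 107.5, 240.4]
wheel_hub 0.65 [55.5, 193.2, 153.7, 248.0]
```

View pics/f1.png

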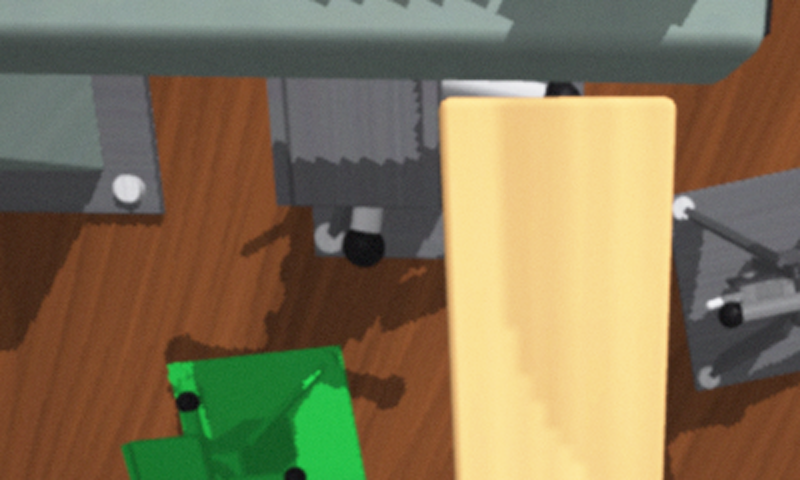

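```bash
python3 - <<'E'
from h import *
np.set_printoptions(precision=3,suppress=True,linewidth=160)
d=np.load("v3.npz");f=dict(zip(["fx","fy","cx","cy"],d["K"]));f["T"]=d["fT"];f["img"]=d["fi"]
g=f["img"].mean(2);print("row92-98",g[92:98,130:225].mean(0).round().astype(int))
print("row50-56",g[48:54,130:225].mean(0).round().astype(int))
print("col150-180",g[60:130,150:172].mean(1).round().astype(int))
o=np.array([.573,.060]);X=np.array([.386,-.923]);Y=np.array([.923,.386])
hd=lambda P:np.array([(P[:2]-o)@X,(P[:2]-o)@Y])*1000
for z in(.185,.19,.195,.2,.21,.215,.22,.225):print(z,[hd(atz(f,p,z)) for p in[(138.5,102.5),(211,102.5)]])
for z in(.14,.15,.16,.17):print("balls",z,hd(atz(f,(182.5,123.5),z)),hd(atz(f,(281.5,45),z)))
print("cam",hd(f["T"][:3,3]),f["T"][2,3], "base bolt",hd(atz(f,(164,118.5),.012)))
print("rail edge",[hd(atz(f,p,.29)) for p in[(100,37.5),(360,40)]],[hd(atz(f,p,.33)) for p in[(20,18),(300,22)]])
E
```

```text
row92-98 [ 83  83  84  84  82  83  82  76  68  67  67  66  67  66  60  54  56  62  68  68  69  68  67  68  67  65  66  66  66  67  68  68  68  67  67  67  68  67  68
  70  68  68  69  67  68  68  69  68  69  68  66  67  67  68  70  68  68  67  67  70  69  70  70  69  69  67  67  68  69  73  70  69  69  68  69  68  68  68
  69  68  68  67  70  70  70  70  70  71  70  65  75 119 157 176 191]
row50-56 [ 81  82  82  88  99 104 106 104 106 106 102  89  80  88 101 105 106 106 107 107 106 106 105 105 105 106 107 106 108 107 107 109 108 107 106 107 109 112 108
 107 110 107 107 109 110 109 108 109 106 107 108 109 110 108 106 106 107 109 110 110 110 109 109 108 106 106 107 111 112 108 106 106 109 111 110 109 107 103
  90  79  78  95 108 110 111 110 110 109  98  86 114 146 164 184 197]
col150-180 [108 108 108 108 107 108 107 107 107 108 107 108 108 107 108 108 108 107 102  93  84  74  68  67  68  67  67  68  67  67  67  67  68  67  67  67  67  68  67
  67  68  67  62  59  58  60  59  58  58  57  58  62  69  74  76  79  83  92 100 104 106 105 102  99  94  83  67  58  52  48]
0.185 [array([-57.288,  41.804]), array([-57.098, -16.252])]
0.19 [array([-57.335,  39.949]), array([-57.148, -17.154])]
0.195 [array([-57.383,  38.094]), array([-57.199, -18.055])]
0.2 [array([-57.43 ,  36.239]), array([-57.249, -18.957])]
0.21 [array([-57.524,  32.53 ]), array([-57.35, -20.76])]
0.215 [array([-57.572,  30.675]), array([-57.4  , -21.661])]
0.22 [array([-57.619,  28.82 ]), array([-57.451, -22.563])]
0.225 [array([-57.666,  26.965]), array([-57.501, -23.464])]
balls 0.14 [-75.551  19.313] [ -7.653 -72.65 ]
balls 0.15 [-75.11   16.724] [ -9.155 -72.608]
balls 0.16 [-74.67   14.136] [-10.658 -72.565]
balls 0.17 [-74.23   11.547] [-12.16  -72.522]
cam [-60.168 -71.155] 0.48950828324857537 base bolt [-75.071  75.524]
rail edge [array([-26.994,  19.074]), array([ -27.751, -111.41 ])] [array([-26.639,  31.789]), array([-27.75 , -79.134])]
```

The wrist view shows the plate's left end and the channel. The arms are turned about 9° clockwise, with a ball at (365,247). The widths put the head at about 0.213 m, so the post sits on seat 0.025. I'll bring the block in from the left, just above the lips.

Emit:
drive_tool([
  [[0.1,0.15,-0.05],0,0.3],
  [[0.18,0.187,-0.2],0,0.3],
  [[0.18,0.187,-0.303],0,0.3],
  [[0.18,0.187,-0.303],0,0.3],
  [[0.21,0.12,-0.303],0,0.3],
  [[0.235,0.06,-0.303],0,0.3],
  [[0.265,-0.01,-0.303],0,0.3],
  [[0.293,-0.082,-0.303],0,0.3],
  [[0.293,-0.082,-0.303],0,0.3],
  [[0.293,-0.082,-0.303],0,0.3],
])

```text
t: 6.35
eef_pos: [0.5456, 0.1282, 0.2403]
ee_rot: [-1.572, 0.0, 1.966]
force: [0.4, 0.3, -0.6]
width: 0.0396
```

Emit:
drive_tool([
  [[0,0,-0.01],0,0.3],
  [[0,0,-0.018],0,0.3],
  [[0,0,-0.026],0,0.3],
  [[0,0,-0.026],0,0.3],
])

```text
t: 6.75
eef_pos: [0.5449, 0.1287, 0.2309]
ee_rot: [-1.57, 0.0, 1.968]
force: [-0.6, 0.1, -0.9]
width: 0.0395
```

Emit:
drive_tool([
  [[0,0,-0.005],0,0.3],
  [[0,0,-0.01],0,0.3],
  [[0,0,-0.015],0,0.3],
  [[0,0,-0.015],0,0.3],
])

```text
t: 7.15
eef_pos: [0.5451, 0.1284, 0.2266]
ee_rot: [-1.57, 0.0, 1.967]
force: [-0.3, 0.1, -1.2]
width: 0.0398
```

```bash
python3 - <<'E'
from h import *
s=get_state();print(s["eef_pos"],s["force"],s["moment"])
g=grab_frame("side");h=grab_frame("scene")
cv2.imwrite("pics/g1.png",np.hstack([cv2.resize(g["img"][130:250,250:370],(400,400),interpolation=2),cv2.resize(h["img"][190:310,210:330],(400,400),interpolation=2)]))
E
```

```text
[0.54514343 0.12836615 0.22655371] [-0.29070291  0.05008202 -1.17529243] [ 0.08985138 -0.00807364 -0.03272752]
```

View pics/g1.png

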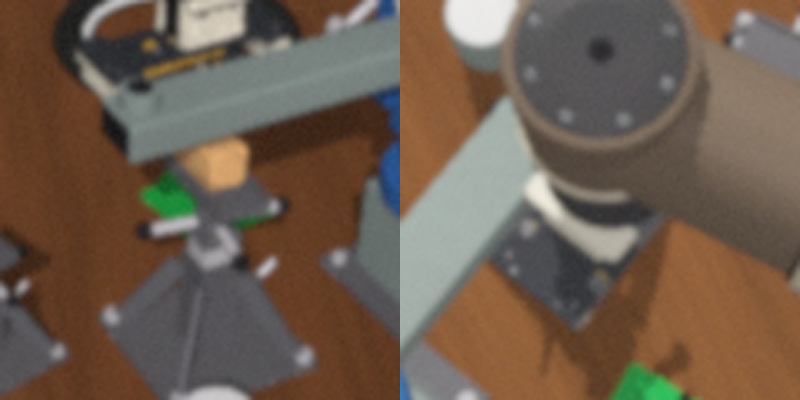

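The side view shows the block end over the channel, between the lips at (220,165). Lowering until it touches.

Emit:
drive_tool([
  [[0,0,-0.005],0,0.3],
  [[0,0,-0.01],0,0.3],
  [[0,0,-0.01],0,0.3],
])

```text
t: 7.55
eef_pos: [0.5455, 0.1285, 0.225]
ee_rot: [-1.572, 0.0, 1.968]
force: [-3.8, 0.5, 5.8]
width: 0.0398
```

Emit:
drive_tool([
  [[0,0,0.004],0,0.6],
  [[0,0,0.004],0,0.7],
  [[0,0,0.004],0,0.7],
  [[0,0,0.004],0,0.7],
  [[-0.021,0.05,0.004],0,0.7],
  [[-0.046,0.11,0.004],0,0.7],
  [[-0.046,0.11,0.004],0,0],
  [[-0.046,0.11,0.004],0,0],
  [[-0.046,0.11,0.004],0,0],
  [[-0.046,0.11,0.004],0,0],
  [[-0.046,0.11,0.004],0,0],
  [[-0.046,0.11,0.004],0,0],
], newtons=20)

```text
t: 8.75
eef_pos: [0.5316, 0.1612, 0.225]
ee_rot: [-1.571, 0.0, 1.967]
force: [-0.2, 0.4, -0.6]
width: 0.0188
```

```bash
python3 - <<'E'
from h import *
np.set_printoptions(precision=3,suppress=True)
f,s=wrist();print(s["eef_pos"],s["width"],s["force"])
cv2.imwrite("pics/h1.png",f["img"])
o=np.array([.573,.062]);X=np.array([.386,-.923]);Y=np.array([.923,.386])
hd=lambda P:np.array([(P[:2]-o)@X,(P[:2]-o)@Y])*1000
print(hd(s["eef_pos"]))
for r in regions_of(f,"packing")[:1]:
    m=r["pixels"].astype(np.uint8);c=max(cv2.findContours(m,0,1)[0],key=len);P=cv2.boxPoints(cv2.minAreaRect(c));print(r["confidence"],r["box"],P)
    print([hd(atz(f,p,.253)) for p in P])
E
```

```text
[0.532 0.161 0.225] 0.018822663583377672 [-0.18   0.414 -0.568]
[-107.505    0.04 ]
0.86 [222.1, 60.9, 335.4, 231.8] [[220. 231.]
 [220.  59.]
 [337.  59.]
 [337. 231.]]
[array([-81.576,  22.449]), array([-20.868,  19.918]), array([-20.822, -19.203]), array([-81.529, -21.828])]
```

View pics/h1.png

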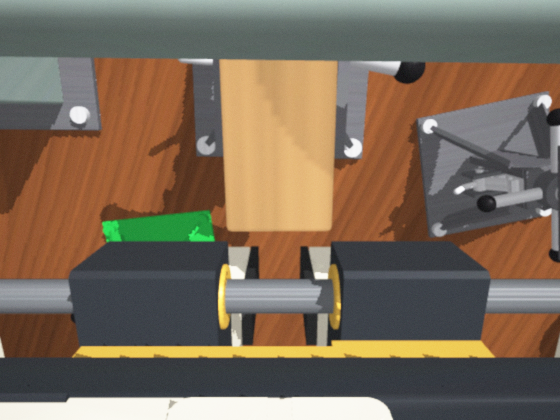

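Emit:
drive_tool([
  [[0,0,0],0,0],
  [[0,0,0],0,0],
  [[0.013,-0.031,0],0,0],
  [[0.019,-0.045,0],0,0],
  [[0.025,-0.06,0],0,0],
  [[0.03,-0.072,0],0,0],
  [[0.035,-0.084,0],0,0],
  [[0.04,-0.096,0],0,0],
  [[0.043,-0.104,0],0,0],
  [[0.043,-0.104,0],0,0],
])

```text
t: 9.85
eef_pos: [0.5445, 0.1298, 0.2251]
ee_rot: [-1.571, 0.0, 1.967]
force: [0.1, 0.2, -0.1]
width: 0.0003
```

```bash
cat > p.py <<'E'
from h import *
np.set_printoptions(precision=3,suppress=True)
o=np.array([.573,.062]);X=np.array([.386,-.923]);Y=np.array([.923,.386])
hd=lambda P:np.array([(P[:2]-o)@X,(P[:2]-o)@Y])*1000
if __name__=="__main__":
    f,s=wrist();print(s["eef_pos"],s["width"],s["force"],s["t"]);print(hd(s["eef_pos"]))
    for r in regions_of(f,"packing")[:1]:
        m=r["pixels"].astype(np.uint8);c=max(cv2.findContours(m,0,1)[0],key=len);P=cv2.boxPoints(cv2.minAreaRect(c));print(r["confidence"],r["box"])
        print([hd(atz(f,p,.253)) for p in P])
E
python3 p.py
```

```text
[0.544 0.13  0.225] 0.0002697639484339336 [ 0.136  0.161 -0.089] 9.85
[-73.632  -0.152]
0.97 [261.9, 245.5, 294.0, 266.4]
[array([-52.131,   5.654]), array([-52.117,  -6.179]), array([-61.632,  -6.301]), array([-61.645,   5.746])]
```

Emit:
drive_tool([
  [[0.003,-0.006,0],0,0],
  [[0.003,-0.006,0],0,0],
  [[0,0,0],0,0],
  [[-0.05,0.12,0],0,0],
  [[-0.1,0.24,0],0,0],
  [[-0.1,0.24,0],0,0.3],
  [[-0.1,0.24,0],0,0.4],
])

```text
t: 10.65
eef_pos: [0.514, 0.203, 0.2251]
ee_rot: [-1.571, 0.0, 1.97]
force: [0.7, -0.0, 0.4]
width: 0.0112
```

```bash
cat >> p.py <<'E'
    cv2.imwrite("pics/last.png",f["img"])
E
python3 p.py
```

```text
[0.514 0.203 0.225] 0.011162473819029056 [ 0.734 -0.021  0.388] 10.65
[-152.942   -0.004]
0.68 [220.4, 0.1, 340.2, 57.0]
[array([-48.644,  19.724]), array([-48.501, -19.523]), array([-65.578, -20.353]), array([-65.726,  20.406])]
```

View pics/last.png

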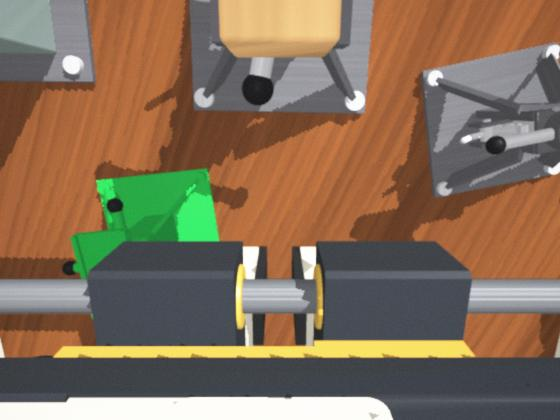

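Step 1 should be met: the block is flat in the channel, centred to about -10 mm, and let go. From here the tool can only point down. With the block in place, the gripper body (66 mm above the tips) can't get past it to the wheel.

So the plan is:
1. Draw the block out and park it.
2. Raise the post by a wheel arm.
3. Wind the screw nearly to height.
4. Slide the block back in along the open channel.
5. Do the final wind from the right.

Emit:
drive_tool([
  [[0,0,0],0,0.7],
  [[0,0,0],0,0.7],
  [[0.04,-0.1,0],0,0.7],
  [[0.08,-0.19,0],0,0.7],
  [[0.095,-0.23,0],0,0.7],
  [[0.105,-0.251,0],0,0.7],
  [[0.109,-0.261,0],0,0.7],
  [[0.109,-0.261,0],0,0.7],
], newtons=30)

```text
t: 11.55
eef_pos: [0.5471, 0.124, 0.225]
ee_rot: [-1.571, -0.0, 1.967]
force: [-0.5, -0.7, -0.1]
width: 0.0616
```

Emit:
drive_tool([
  [[0,0,0],0,0.3],
  [[0,0,0],0,0.3],
  [[0,0,0],0,0.3],
  [[0,0,0],0,0.3],
  [[0,0,0],0,0.3],
  [[0,0,0],0,0.3],
])

```text
t: 12.15
eef_pos: [0.5471, 0.1242, 0.2251]
ee_rot: [-1.571, -0.0, 1.968]
force: [-0.4, 0.7, -0.2]
width: 0.0395
```

Emit:
drive_tool([
  [[-0.012,0.029,0],0,0.3],
  [[-0.024,0.058,0],0,0.3],
  [[-0.036,0.086,0],0,0.3],
  [[-0.036,0.086,0],0,0.3],
  [[-0.036,0.086,0],0,0.6],
  [[-0.036,0.086,0],0,0.6],
  [[-0.03,0.072,0],0,0.6],
  [[-0.016,0.039,0],0,0.6],
  [[-0.016,0.039,0],0,0.3],
  [[-0.016,0.039,0],0,0.3],
  [[-0.016,0.039,0],0,0.3],
  [[-0.016,0.039,0],0,0.3],
], newtons=40)

```text
t: 13.35
eef_pos: [0.5422, 0.1355, 0.225]
ee_rot: [-1.571, 0.0, 1.967]
force: [-0.2, -0.4, -0.9]
width: 0.0394
```

Emit:
drive_tool([
  [[0,0,0],0,0.3],
  [[0,0,0],0,0.3],
])

```text
t: 13.55
eef_pos: [0.5422, 0.1357, 0.225]
ee_rot: [-1.571, 0.0, 1.968]
force: [0.0, 0.1, -0.6]
width: 0.0397
```

```bash
python3 p.py
```

```text
[0.542 0.136 0.225] 0.03973826934311302 [ 0.024  0.144 -0.634] 13.55
[-79.929   0.029]
0.89 [228.2, 208.5, 333.8, 316.2]
[array([-44.586,  19.462]), array([-44.522, -19.547]), array([-73.405, -20.708]), array([-73.471,  20.503])]
```

Emit:
drive_tool([
  [[0,0,0.04],0,0.3],
  [[0,0,0.08],0,0.3],
  [[0,0,0.11],0,0.3],
  [[0,0,0.11],0,0.3],
  [[0,0,0.11],0,0.3],
])

```text
t: 14.15
eef_pos: [0.5424, 0.1357, 0.2584]
ee_rot: [-1.572, -0.0, 1.968]
force: [-1.0, -0.1, -0.8]
width: 0.0397
```

Emit:
drive_tool([
  [[0,0,0.005],0,0.3],
  [[0,0,0.005],0,0.3],
])

```text
t: 14.35
eef_pos: [0.5421, 0.1355, 0.2594]
ee_rot: [-1.57, 0.0, 1.967]
force: [-0.2, 0.5, -1.7]
width: 0.0399
```

Emit:
drive_tool([
  [[0,0,0.005],0,0.3],
  [[0,0,0.005],0,0.3],
])

```text
t: 14.55
eef_pos: [0.542, 0.1356, 0.2602]
ee_rot: [-1.57, -0.0, 1.967]
force: [2.3, -1.0, -7.2]
width: 0.0397
```

Measured: rail underside meets the block top after 34.7 mm of travel, so the gap at seat 0.050 is about 9.7 mm. That puts contact at a wheel angle near 300°.

The left side suits the wheel best, so the block should go in from the right. I'll set it down and regrip it at the other end.

Emit:
drive_tool([
  [[0,0,-0.04],0,0.3],
  [[0,0,-0.06],0,0.3],
  [[-0.05,0.12,-0.06],0,0.3],
  [[-0.103,0.248,-0.06],0,0.3],
  [[-0.2,0.36,-0.06],0,0.3],
  [[-0.32,0.48,-0.1],0,0.3],
  [[-0.422,0.599,-0.2],0,0.3],
  [[-0.422,0.599,-0.35],0,0.3],
  [[-0.422,0.599,-0.5],0,0.3],
  [[-0.422,0.599,-0.65],0,0.3],
  [[-0.422,0.599,-0.78],0,0.3],
  [[-0.422,0.599,-0.815],0,0.3],
])

```text
t: 15.75
eef_pos: [0.4139, 0.3129, 0.0127]
ee_rot: [-1.565, 0.004, 1.967]
force: [-1.8, -0.6, 2.5]
width: 0.0396
```

Emit:
drive_tool([
  [[0,0,0],0,0.3],
  [[0,0,-0.01],0,0.3],
  [[0,0,-0.01],0,0.3],
])

```text
t: 16.05
eef_pos: [0.4165, 0.3164, 0.0152]
ee_rot: [-1.573, -0.002, 1.968]
force: [-0.3, 0.2, -0.2]
width: 0.0399
```

Emit:
drive_tool([
  [[0,0,-0.009],0,0.3],
  [[0,0,-0.009],0,0.3],
  [[0,0,-0.009],0,0.7],
  [[0,0,-0.009],0,0.7],
  [[0,0,-0.009],0,0.7],
  [[0.05,-0.12,-0.009],0,0.7],
  [[0.103,-0.246,-0.009],0,0.7],
  [[0.103,-0.246,-0.009],0,0.7],
  [[0.103,-0.246,-0.009],0,0.3],
  [[0.103,-0.246,-0.009],0,0.3],
  [[0.103,-0.246,-0.009],0,0.3],
  [[0.103,-0.246,-0.009],0,0.3],
], newtons=40)

```text
t: 17.25
eef_pos: [0.4465, 0.2424, 0.0109]
ee_rot: [-1.571, -0.0, 1.969]
force: [0.3, 0.9, 0.5]
width: 0.0396
```

Emit:
drive_tool([
  [[0,0,0],0,0.3],
  [[0,0,0],0,0.3],
  [[0,0,0.0],0,0.3],
])

```text
t: 17.55
eef_pos: [0.4466, 0.2419, 0.0109]
ee_rot: [-1.571, -0.0, 1.968]
force: [-0.5, 1.1, 0.1]
width: 0.0397
```

```bash
python3 - <<'E'
from p import *
f,s=wrist();print(s["eef_pos"],s["width"],s["q"])
for r in regions_of(f,"packing")[:1]:
    print(r["confidence"],r["box"]); b=r["box"]; print(hd(atz(f,((b[0]+b[2])/2,b[1]),.04)),hd(s["eef_pos"]))
g=grab_frame("side");h=grab_frame("scene")
for r in regions_of(g,"tin")[:1]+[]:
    b=r["box"];print("tin",atz(g,((b[0]+b[2])/2,b[3]-6),0),r["confidence"])
b=regions_of(h,"tin")[0]["box"];print("tin top",atz(h,((b[0]+b[2])/2,(b[1]+12)),.085))
E
```

```text
[0.447 0.242 0.011] 0.039708923230953305 [ 0.884  0.34  -0.61  -0.    -0.621 -0.487]
0.81 [228.2, 242.1, 329.5, 343.9]
[-192.919  -47.135] [-214.837  -47.28 ]
tin [ 0.548 -0.152  0.   ] 0.73
tin top [ 0.549 -0.126  0.085]
```

Emit:
drive_tool([
  [[0,0,0.15],0,0.3],
  [[0,0,0.3],0,0.3],
  [[0,0,0.45],0,0.3],
  [[0,0,0.6],0,0.3],
  [[0,0,0.75],0,0.3],
  [[0,0,0.9],0,0.3],
  [[0,0,1],0,0.3],
  [[0,0,1],0,0.3],
])

```text
t: 18.65
eef_pos: [0.448, 0.2423, 0.3155]
ee_rot: [-1.578, -0.002, 1.968]
force: [0.4, -0.1, -1.4]
width: 0.0395
```

Emit:
drive_tool([
  [[0.0,0,0.16],0,0.3],
  [[0.05,-0.05,0.27],0,0.3],
  [[0.12,-0.18,0.29],0,0.3],
  [[0.2,-0.32,0.29],0,0.3],
  [[0.29,-0.46,0.29],0,0.3],
  [[0.38,-0.6,0.29],0,0.3],
  [[0.47,-0.74,0.29],0,0.3],
  [[0.56,-0.88,0.29],0,0.3],
  [[0.63,-1,0.29],0,0.3],
  [[0.63,-1,0.29],0,0.3],
])

```text
t: 19.65
eef_pos: [0.6367, -0.0627, 0.3942]
ee_rot: [-1.565, -0.001, 1.963]
force: [0.1, 0.5, -1.6]
width: 0.0394
```

Emit:
drive_tool([
  [[0,-0.093,-0.1],0,0.3],
  [[0,-0.093,-0.26],0,0.3],
  [[0,-0.093,-0.42],0,0.3],
  [[0,-0.093,-0.527],0,0.3],
  [[0,-0.093,-0.527],0,0.3],
  [[-0.027,-0.03,-0.527],0,0.3],
  [[-0.054,0.03,-0.527],0,0.3],
  [[-0.08,0.09,-0.527],0,0.3],
  [[-0.107,0.153,-0.527],0,0.3],
  [[-0.107,0.153,-0.527],0,0.3],
  [[-0.107,0.153,-0.54],0,0.3],
  [[-0.107,0.153,-0.545],0,0.3],
])

```text
t: 20.85
eef_pos: [0.6037, -0.0127, 0.2348]
ee_rot: [-1.571, 0.0, 1.968]
force: [-0.3, -0.6, -1.5]
width: 0.0399
```

Emit:
drive_tool([
  [[0,0,-0.01],0,0.3],
  [[0,0,-0.02],0,0.3],
  [[0,0,-0.02],0,0.3],
])

```text
t: 21.15
eef_pos: [0.6032, -0.013, 0.2276]
ee_rot: [-1.57, -0.0, 1.967]
force: [0.4, 0.3, -1.1]
width: 0.0396
```

```bash
python3 - <<'E'
from p import *
s=get_state();print(s["eef_pos"],hd(s["eef_pos"]),s["force"])
g=grab_frame("side");h=grab_frame("scene")
cv2.imwrite("pics/k1.png",np.hstack([cv2.resize(g["img"][130:250,250:370],(400,400),interpolation=2),cv2.resize(h["img"][170:290,190:310],(400,400),interpolation=2)]))
for r in regions_of(g,"packing")[:2]:print(r["confidence"],r["box"])
E
```

```text
[ 0.603 -0.013  0.228] [80.895 -1.057] [ 0.352  0.296 -1.095]
0.75 [315.6, 181.6, 335.5, 198.6]
0.35 [351.6, 294.5, 396.7, 334.2]
```

Emit:
drive_tool([
  [[0.003,0.001,-0.006],0,0.3],
  [[0.003,0.001,-0.011],0,0.3],
  [[0.003,0.001,-0.011],0,0.3],
])

```text
t: 21.6
eef_pos: [0.6042, -0.0122, 0.2247]
ee_rot: [-1.57, -0.0, 1.967]
force: [0.3, -1.1, -0.8]
width: 0.0397
```

Emit:
drive_tool([
  [[0,0,-0.005],0,0.3],
  [[0,0,-0.005],0,0.3],
])

```text
t: 21.8
eef_pos: [0.6045, -0.0122, 0.2239]
ee_rot: [-1.571, 0.0, 1.968]
force: [-0.3, -1.3, 0.8]
width: 0.0395
```

Emit:
drive_tool([
  [[0,0,0],0,0.65],
  [[0,0,0],0,0.7],
  [[0,0,0],0,0.7],
  [[0.038,-0.09,0],0,0.7],
  [[0.077,-0.185,0],0,0.7],
  [[0.077,-0.185,0.05],0,0.7],
  [[0.077,-0.185,0.2],0,0.7],
  [[0.077,-0.185,0.35],0,0.7],
  [[0.077,-0.185,0.5],0,0.7],
  [[0.03,0,0.52],0,0.7],
  [[0.0,0.16,0.52],0,0.7],
  [[-0.05,0.32,0.52],0,0.7],
])

```text
t: 23.0
eef_pos: [0.591, 0.0786, 0.3799]
ee_rot: [-1.572, -0.0, 1.966]
force: [0.6, 1.0, 0.2]
width: 0.0615
```

```bash
python3 - <<'E'
from p import *
s=get_state();print(s["eef_pos"],hd(s["eef_pos"]),s["force"],s["t"])
# ball in last.png: pose then
T=np.eye(4);T[:3,:3]=Ro.from_euler("xyz",[-1.571,0,1.97]).as_matrix();T[:3,3]=[.514,.203,.2251]
f=grab_frame("wrist");Tc=T@f["hand_eye"]
im=cv2.imread("pics/last.png");m=(im.max(2)<40)[60:115,230:290].astype(np.uint8)
n,l,st,c=cv2.connectedComponentsWithStats(m);i=1+st[1:,4].argmax();uv=c[i]+[230,60];print(uv,st[i])
for z in(.164,.168):print(hd(atz(f,uv,z,Tc)))
E
```

```text
[0.591 0.079 0.38 ] [-8.394 23.075] [0.551 0.969 0.198] 23.0Traceback (most recent call last):
  File "<stdin>", line 7, in <module>
ValueError: attempt to get argmax of an empty sequence
```

Emit:
drive_tool([
  [[-0.09,0.165,0],0,0.5],
  [[-0.177,0.33,0],0,0.4],
  [[-0.177,0.33,-0.13],0,0.4],
  [[-0.177,0.33,-0.25],0,0.4],
  [[-0.177,0.33,-0.25],0,0.4],
])

```text
t: 23.55
eef_pos: [0.5354, 0.1761, 0.2999]
ee_rot: [-1.563, 0.0, 1.969]
force: [-0.6, -0.0, -0.6]
width: 0.0357
```

```bash
cat > ball.py <<'E'
from p import *
import sys
f,s=wrist();print(s["eef_pos"],hd(s["eef_pos"]),s["t"])
cv2.imwrite("pics/"+sys.argv[1]+".png",f["img"])
z=float(sys.argv[2])
m=(f["img"].max(2)<45).astype(np.uint8);m[235:]=0
n,l,st,c=cv2.connectedComponentsWithStats(m)
for i in range(1,n):
    if st[i,4]>60:print(st[i],c[i],hd(atz(f,c[i],z)))
E
python3 ball.py m1 .167
```

```text
[0.535 0.176 0.3  ] [-119.797    9.347] 23.55
[377  53  21  20 245] [387.204  63.42 ] [-16.848 -72.447]
[500  96  16  12 129] [506.318 102.116] [ -44.418 -166.752]
[263 129  22  20 331] [273.471 138.58 ] [-72.485  12.766]
[446 166  14  13 123] [452.073 172.138] [ -98.979 -131.783]
[152 214  11   9  85] [156.906 217.976] [-137.797  109.83 ]
```

View pics/m1.png

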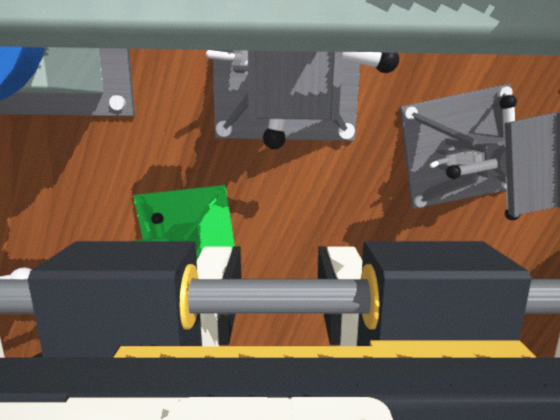

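Emit:
drive_tool([
  [[0,0,-0.15],0,0.4],
  [[0,0,-0.3],0,0.4],
  [[0,0,-0.44],0,0.4],
  [[0,0,-0.473],0,0.4],
  [[0,0,-0.473],0,0.4],
])

```text
t: 24.1
eef_pos: [0.539, 0.1761, 0.1633]
ee_rot: [-1.57, 0.001, 1.967]
force: [0.4, 0.7, 1.0]
width: 0.0352
```

```bash
python3 -c "
from p import *
s=get_state();e=s['eef_pos'];print(e,hd(e))
t=np.append(o+(-.076)*X+.0128*Y,.157);print((t-e)/.3)"
```

```text
[0.539 0.176 0.163] [-118.416   12.687]
[ 0.055 -0.13  -0.021]
```

Emit:
drive_tool([
  [[0.014,-0.033,-0.018],0,0.4],
  [[0.028,-0.066,-0.018],0,0.4],
  [[0.042,-0.1,-0.018],0,0.4],
  [[0.055,-0.13,-0.018],0,0.4],
  [[0.055,-0.13,-0.018],0,0.4],
])

```text
t: 24.6
eef_pos: [0.5554, 0.1361, 0.1579]
ee_rot: [-1.572, 0.0, 1.966]
force: [-0.2, 0.6, -1.1]
width: 0.0347
```

Close on the ball at 60 N.

Emit:
drive_tool([
  [[0,0,0],0,0.1],
  [[0,0,0],0,0.1],
  [[0,0,0],0,0.1],
  [[0,0,0],0,0.1],
  [[0,0,0],0,0.1],
  [[0,0,0],0,0.1],
], newtons=60)

```text
t: 25.2
eef_pos: [0.5547, 0.1377, 0.1573]
ee_rot: [-1.571, -0.0, 1.968]
force: [0.4, 1.4, 0.6]
width: 0.0151
```

Emit:
drive_tool([
  [[0,0,0.005],0,0.1],
  [[0,0,0.01],0,0.1],
  [[0,0,0.015],0,0.1],
  [[0,0,0.02],0,0.1],
])

```text
t: 25.6
eef_pos: [0.554, 0.1375, 0.1624]
ee_rot: [-1.569, -0.001, 1.967]
force: [0.8, 3.4, -10.8]
width: 0.0146
```

Emit:
drive_tool([
  [[0,0,0.008],0,0.1],
  [[0,0,0.017],0,0.1],
  [[0,0,0.026],0,0.1],
  [[0,0,0.035],0,0.1],
  [[0,0,0.044],0,0.1],
  [[0,0,0.053],0,0.1],
])

```text
t: 26.2
eef_pos: [0.5543, 0.1375, 0.1793]
ee_rot: [-1.57, -0.0, 1.967]
force: [-1.7, 4.4, -10.7]
width: 0.0151
```

Emit:
drive_tool([
  [[0,0,0.009],0,0.1],
  [[0,0,0.018],0,0.1],
  [[0,0,0.027],0,0.1],
  [[0,0,0.032],0,0.1],
  [[0,0,0.032],0,0.1],
])

```text
t: 26.7
eef_pos: [0.5547, 0.1375, 0.1892]
ee_rot: [-1.571, -0.0, 1.967]
force: [-2.7, 4.0, -10.0]
width: 0.0149
```

Emit:
drive_tool([
  [[0,0,-0.004],0,0.1],
  [[0,0,-0.008],0,0.1],
  [[0,0,-0.012],0,0.1],
  [[0,0,-0.015],0,0.1],
  [[0,0,-0.018],0,0.1],
  [[0,0,-0.018],0,0.1],
])

```text
t: 27.3
eef_pos: [0.5548, 0.1376, 0.1835]
ee_rot: [-1.571, -0.0, 1.968]
force: [-1.6, 4.0, -12.1]
width: 0.015
```

Emit:
drive_tool([
  [[0,0,-0.003],0,0.1],
  [[0,0,-0.006],0,0.1],
  [[0,0,-0.006],0,0.1],
])

```text
t: 27.6
eef_pos: [0.5553, 0.1377, 0.1826]
ee_rot: [-1.572, 0.0, 1.968]
force: [-2.5, 4.2, -6.1]
width: 0.0149
```

Emit:
drive_tool([
  [[0,0,-0.003],0,0.1],
  [[0,0,-0.006],0,0.1],
  [[0,0,-0.006],0,0.1],
])

```text
t: 27.9
eef_pos: [0.5562, 0.1379, 0.1823]
ee_rot: [-1.575, 0.001, 1.968]
force: [-4.7, 4.4, 1.2]
width: 0.0147
```

The post rests on seat 0.050: the load came off the wrist exactly 25 mm up. Releasing, backing out and shutting the fingers. Next is a gentle probe of how far in the body can go beside the rail.

Emit:
drive_tool([
  [[0,0,0],0,0.4],
  [[0,0,0],0,0.4],
  [[0,0,0],0,0.4],
  [[-0.02,0.05,0.01],0,0.4],
  [[-0.04,0.1,0.025],0,0.3],
  [[-0.06,0.06,0.035],0,0],
  [[-0.13,0.03,0.035],0,0],
  [[-0.23,-0.01,0.035],0,0],
  [[-0.31,-0.04,0.035],0,0],
  [[-0.31,-0.04,0.035],0,0],
], newtons=20)

```text
t: 28.9
eef_pos: [0.4591, 0.1246, 0.191]
ee_rot: [-1.571, -0.001, 1.968]
force: [0.6, 0.0, 1.0]
width: 0.0007
```

```bash
cat > go.py <<'E'
from p import *
import sys
# target in axis coords x',y' (mm), z(m)
s=get_state();e=s['eef_pos'];c=o-.002*X-.002*Y
d=e[:2]-c;print("now x'y'",(d@X*1000).round(1),(d@Y*1000).round(1),e[2].round(4),"F",s["force"].round(1),"w",round(s["width"],3),"t",s["t"])
for a in sys.argv[1:]:
    x,y,z=map(float,a.split(','));t=np.append(c+x/1000*X+y/1000*Y,z);print(a,((t-e)/.3).round(3))
E
python3 go.py -95,-85,.1926 -70,-85,.1926 -64,-85,.1926
```

```text
now x'y' -99.8 -79.0 0.191 F [0.6 0.  1. ] w 0.001 t 28.9
-95,-85,.1926 [-0.013 -0.022  0.005]
-70,-85,.1926 [ 0.019 -0.099  0.005]
-64,-85,.1926 [ 0.027 -0.118  0.005]
```

Emit:
drive_tool([
  [[0.01,-0.06,0.005],0,0],
  [[0.019,-0.099,0.005],0,0],
  [[0.022,-0.106,0.005],0,0],
  [[0.024,-0.111,0.005],0,0],
  [[0.024,-0.111,0.005],0,0],
])

```text
t: 29.4
eef_pos: [0.4691, 0.0922, 0.1916]
ee_rot: [-1.57, 0.0, 1.967]
force: [-0.1, 0.1, -0.2]
width: 0.0002
```

Emit:
drive_tool([
  [[0.0025,-0.006,0],0,0],
  [[0.0025,-0.006,0],0,0],
])

```text
t: 29.6
eef_pos: [0.4697, 0.0904, 0.1916]
ee_rot: [-1.57, 0.0, 1.968]
force: [0.7, 0.1, 0.2]
width: 0.0003
```

Emit:
drive_tool([
  [[0.0025,-0.006,0],0,0],
  [[0.0025,-0.006,0],0,0],
])

```text
t: 29.8
eef_pos: [0.4703, 0.0889, 0.1917]
ee_rot: [-1.571, -0.001, 1.968]
force: [-2.3, 3.8, -0.6]
width: 0.0007
```

Contact with the rail side came at x' = -63 with 4 N, as predicted: body half-depth 39 mm, giving enough reach for 90° strokes. Stroke 1.

Emit:
drive_tool([
  [[0.027,0.129,0],0,0],
  [[0.15,0.18,0],0,0],
  [[0.15,0.18,0],0,0],
  [[0.186,0.094,0],0,0],
  [[0.186,0.094,0],0,0],
  [[0.21,0.104,0],0,0],
  [[0.233,0.114,0],0,0],
  [[0.257,0.124,0],0,0],
  [[0.28,0.133,0],0,0],
  [[0.304,0.143,0],0,0],
  [[0.327,0.153,0],0,0],
  [[0.327,0.153,0],0,0],
])

```text
t: 31.0
eef_pos: [0.5694, 0.135, 0.1914]
ee_rot: [-1.571, -0.0, 1.968]
force: [0.3, -1.2, 0.7]
width: 0.0003
```

```bash
python3 go.py -95,26,.1926 -95,-85,.1926 -64,-85,.1926 -64,-55,.1926 -67,-48,.1926 -67,25.8,.1926
```

```text
now x'y' -66.8 26.8 0.1914 F [ 0.3 -1.2  0.7] w 0.0 t 31.0
-95,26,.1926 [-0.039  0.086  0.004]
-95,-85,.1926 [-0.38  -0.057  0.004]
-64,-85,.1926 [-0.34  -0.152  0.004]
-64,-55,.1926 [-0.248 -0.114  0.004]
-67,-48,.1926 [-0.23  -0.095  0.004]
-67,25.8,.1926 [-0.003 -0.     0.004]
```

Emit:
drive_tool([
  [[-0.039,0.086,0.004],0,0],
  [[-0.15,0.04,0.004],0,0],
  [[-0.27,-0.01,0.004],0,0],
  [[-0.38,-0.057,0.004],0,0],
  [[-0.38,-0.057,0.004],0,0],
])

```text
t: 31.5
eef_pos: [0.4514, 0.1164, 0.1933]
ee_rot: [-1.572, -0.002, 1.968]
force: [0.7, 0.8, 0.5]
width: 0.0006
```

```bash
cat > ball2.py <<'E'
from p import *
import sys
z=float(sys.argv[1]);c=np.array([-2,-2])
f,s=wrist();m=(f["img"].max(2)<45).astype(np.uint8);m[235:]=0
n,l,st,cc=cv2.connectedComponentsWithStats(m)
for i in range(1,n):
    if st[i,4]>60:
        p=hd(atz(f,cc[i],z))-c
        if np.hypot(*p)<110:print(st[i],"xy'",p,"r",np.hypot(*p).round(1),"theta",np.degrees(np.arctan2(p[1],-p[0])).round(1))
E
python3 ball2.py .1915;python3 go.py -64,-85,.1926 -64,-55,.1926 -67,-48,.1926 -67,25.8,.1926
```

```text
[177 153  40  27 486] xy' [-50.552 -51.947] r 72.5 theta -45.8
now x'y' -95.3 -86.9 0.1938 F [-0.3 -0.3  0.2] w 0.001 t 31.55
-64,-85,.1926 [ 0.046 -0.094 -0.004]
-64,-55,.1926 [ 0.138 -0.055 -0.004]
-67,-48,.1926 [ 0.156 -0.037 -0.004]
-67,25.8,.1926 [ 0.383  0.058 -0.004]
```

Emit:
drive_tool([
  [[0.046,-0.094,-0.004],0,0],
  [[0.046,-0.094,-0.004],0,0],
  [[0.07,-0.084,-0.004],0,0],
  [[0.093,-0.074,-0.004],0,0],
  [[0.115,-0.064,-0.004],0,0],
  [[0.138,-0.055,-0.004],0,0],
  [[0.156,-0.037,-0.004],0,0],
  [[0.2,-0.019,-0.004],0,0],
  [[0.245,0.0,-0.004],0,0],
  [[0.29,0.019,-0.004],0,0],
  [[0.335,0.038,-0.004],0,0],
  [[0.383,0.058,-0.004],0,0],
])

```text
t: 32.75
eef_pos: [0.5708, 0.1351, 0.1915]
ee_rot: [-1.571, 0.0, 1.967]
force: [-2.4, -2.7, 2.4]
width: 0.0005
```

```bash
python3 go.py -67,27,.1926 -95,26,.1956 -95,-85,.1956
```

```text
now x'y' -66.3 28.2 0.1915 F [-2.4 -2.7  2.4] w 0.0 t 32.75
-67,27,.1926 [-0.004  0.001  0.004]
-95,26,.1956 [-0.044  0.086  0.014]
-95,-85,.1956 [-0.385 -0.057  0.014]
```

Emit:
drive_tool([
  [[-0.044,0.086,0.004],0,0],
  [[-0.15,0.04,0.004],0,0],
  [[-0.27,-0.01,0.004],0,0],
  [[-0.385,-0.057,0.004],0,0],
  [[-0.385,-0.057,0.004],0,0],
])

```text
t: 33.25
eef_pos: [0.4512, 0.1163, 0.1932]
ee_rot: [-1.57, -0.001, 1.967]
force: [0.2, -0.1, -0.0]
width: 0.0006
```

```bash
python3 ball2.py .1915;python3 go.py -64,-85,.1926 -64,-55,.1926 -67,-48,.1926 -67,27,.1926
```

```text
[174 159  40  25 489] xy' [-52.01  -50.783] r 72.7 theta -44.3
now x'y' -95.3 -87.1 0.1936 F [ 0.1  0.4 -0.2] w 0.0 t 33.3
-64,-85,.1926 [ 0.046 -0.093 -0.003]
-64,-55,.1926 [ 0.139 -0.055 -0.003]
-67,-48,.1926 [ 0.156 -0.037 -0.003]
-67,27,.1926 [ 0.387  0.06  -0.003]
```

Stroke 2 worked: the wheel is now at about 136°. Stroke 3.

Emit:
drive_tool([
  [[0.046,-0.094,-0.004],0,0],
  [[0.046,-0.094,-0.004],0,0],
  [[0.07,-0.084,-0.004],0,0],
  [[0.093,-0.074,-0.004],0,0],
  [[0.115,-0.064,-0.004],0,0],
  [[0.138,-0.055,-0.004],0,0],
  [[0.156,-0.037,-0.004],0,0],
  [[0.2,-0.019,-0.004],0,0],
  [[0.245,0.0,-0.004],0,0],
  [[0.29,0.019,-0.004],0,0],
  [[0.335,0.038,-0.004],0,0],
  [[0.385,0.059,-0.004],0,0],
])

```text
t: 34.5
eef_pos: [0.5724, 0.142, 0.1941]
ee_rot: [-1.579, -0.003, 1.973]
force: [-1.4, 1.1, 6.9]
width: 0.0003
```

Emit:
drive_tool([
  [[-0.044,0.086,0.004],0,0],
  [[-0.15,0.04,0.004],0,0],
  [[-0.27,-0.01,0.004],0,0],
  [[-0.385,-0.057,0.004],0,0],
  [[-0.385,-0.057,0.004],0,0],
])

```text
t: 35.0
eef_pos: [0.4509, 0.1174, 0.1929]
ee_rot: [-1.57, -0.001, 1.968]
force: [0.3, 1.0, -0.7]
width: 0.0004
```

```bash
python3 ball2.py .1915;python3 go.py -64,-85,.1926 -64,-55,.1926 -67,-48,.1926 -67,-10,.1926
```

```text
[182 141  41  30 616] xy' [-46.761 -55.04 ] r 72.2 theta -49.6
now x'y' -96.4 -86.9 0.1935 F [-0.   0.1  0.5] w 0.001 t 35.05
-64,-85,.1926 [ 0.047 -0.097 -0.003]
-64,-55,.1926 [ 0.139 -0.059 -0.003]
-67,-48,.1926 [ 0.157 -0.04  -0.003]
-67,-10,.1926 [ 0.274  0.008 -0.003]
```

```bash
python3 go.py -95,8,.191 -66,8,.191 -66,18,.191 -66,29,.191 -95,29,.192
```

```text
now x'y' -96.4 -86.9 0.1935 F [-0.   0.1  0.5] w 0.001 t 35.05
-95,8,.191 [ 0.293  0.118 -0.008]
-66,8,.191 [ 0.331  0.029 -0.008]
-66,18,.191 [ 0.361  0.041 -0.008]
-66,29,.191 [ 0.395  0.056 -0.008]
-95,29,.192 [ 0.358  0.145 -0.005]
```

Emit:
drive_tool([
  [[0.15,0.06,-0.008],0,0],
  [[0.293,0.118,-0.008],0,0],
  [[0.293,0.118,-0.008],0,0],
  [[0.331,0.029,-0.008],0,0],
  [[0.331,0.029,-0.008],0,0],
  [[0.346,0.035,-0.008],0,0],
  [[0.361,0.041,-0.008],0,0],
  [[0.372,0.046,-0.008],0,0],
  [[0.384,0.051,-0.008],0,0],
  [[0.395,0.056,-0.008],0,0],
  [[0.395,0.056,-0.008],0,0],
])

```text
t: 36.15
eef_pos: [0.5727, 0.1354, 0.1905]
ee_rot: [-1.571, -0.0, 1.968]
force: [-1.1, -0.5, 1.0]
width: 0.0003
```

```bash
python3 go.py -95,29,.192 -95,-87,.192
```

```text
now x'y' -65.9 30.0 0.1905 F [-1.1 -0.5  1. ] w 0.0 t 36.15
-95,29,.192 [-0.041  0.089  0.005]
-95,-87,.192 [-0.398 -0.061  0.005]
```

Emit:
drive_tool([
  [[-0.041,0.089,0.005],0,0],
  [[-0.16,0.04,0.005],0,0],
  [[-0.28,-0.01,0.005],0,0],
  [[-0.395,-0.059,0.005],0,0],
  [[-0.395,-0.059,0.005],0,0],
])

```text
t: 36.65
eef_pos: [0.4507, 0.116, 0.1925]
ee_rot: [-1.572, -0.001, 1.968]
force: [1.1, 0.2, 0.2]
width: 0.0009
```

```bash
python3 ball2.py .1915;python3 go.py -64,-85,.191 -64,-55,.191 -67,-48,.191 -67,-13,.191 -95,-13,.191
```

```text
[170 159  40  27 565] xy' [-52.661 -49.991] r 72.6 theta -43.5
now x'y' -95.3 -87.6 0.193 F [0.7 0.9 0.6] w 0.001 t 36.7
-64,-85,.191 [ 0.048 -0.093 -0.007]
-64,-55,.191 [ 0.14  -0.054 -0.007]
-67,-48,.191 [ 0.158 -0.036 -0.007]
-67,-13,.191 [ 0.265  0.009 -0.007]
-95,-13,.191 [ 0.229  0.095 -0.007]
```

Emit:
drive_tool([
  [[0.048,-0.093,-0.007],0,0],
  [[0.048,-0.093,-0.007],0,0],
  [[0.07,-0.084,-0.007],0,0],
  [[0.093,-0.074,-0.007],0,0],
  [[0.115,-0.064,-0.007],0,0],
  [[0.14,-0.054,-0.007],0,0],
  [[0.158,-0.036,-0.007],0,0],
  [[0.195,-0.02,-0.007],0,0],
  [[0.23,-0.006,-0.007],0,0],
  [[0.265,0.009,-0.007],0,0],
  [[0.265,0.009,-0.007],0,0],
  [[0.229,0.095,-0.007],0,0],
])

```text
t: 37.9
eef_pos: [0.5233, 0.1453, 0.1894]
ee_rot: [-1.57, 0.001, 1.966]
force: [0.0, 0.6, 0.0]
width: 0.0006
```

```bash
python3 ball2.py .1915;python3 go.py -120,0,.40 0,0,.40 0,-60,.40 140,0,.40 140,0,.26
```

```text
[ 37   0  34  32 575] xy' [12.278 76.51 ] r 77.5 theta 99.1
[201 216  38  19 544] xy' [-73.571  15.003] r 75.1 theta 11.5
now x'y' -97.2 -11.7 0.1895 F [-1.8  3.  -0.2] w 0.0 t 37.95
-120,0,.40 [0.006 0.085 0.702]
0,0,.40 [ 0.161 -0.284  0.702]
0,-60,.40 [-0.024 -0.361  0.702]
140,0,.40 [ 0.341 -0.715  0.702]
140,0,.26 [ 0.341 -0.715  0.235]
```

Emit:
drive_tool([
  [[-0.02,0.12,0.05],0,0],
  [[-0.03,0.15,0.2],0,0],
  [[-0.02,0.14,0.36],0,0.2],
  [[0.0,0.1,0.52],0,0.4],
  [[0.03,0,0.66],0,0.6],
  [[0.1,-0.14,0.702],0,0.7],
  [[0.16,-0.28,0.702],0,0.7],
  [[0.21,-0.41,0.702],0,0.7],
  [[0.26,-0.54,0.702],0,0.7],
  [[0.32,-0.66,0.702],0,0.7],
  [[0.341,-0.715,0.65],0,0.7],
  [[0.341,-0.715,0.5],0,0.7],
])

```text
t: 39.15
eef_pos: [0.6274, -0.0716, 0.3419]
ee_rot: [-1.576, 0.003, 1.964]
force: [1.1, 2.1, -0.3]
width: 0.061
```

```bash
python3 - <<'E'
from p import *
f,s=wrist();c=np.array([-2,-2])
for r in regions_of(f,"packing")[:2]:
    b=r["box"];print(r["confidence"],b,hd(atz(f,((b[0]+b[2])/2,b[3]),.287))-c,hd(atz(f,((b[0]+b[2])/2,b[1]),.247))-c,hd(atz(f,((b[0]+b[2])/2,b[1]),.287))-c)
cv2.imwrite("pics/r1.png",f["img"])
E
python3 go.py 140,0,.2585 100,0,.2585 82,0,.2585
```

```text
0.91 [249.2, 314.9, 308.1, 348.4] [59.968  1.398] [60.993  1.648] [85.527  1.344]
now x'y' 141.8 -3.5 0.3325 F [-0.6 -0.4 -1.5] w 0.061 t 39.25
140,0,.2585 [ 0.009  0.01  -0.247]
100,0,.2585 [-0.043  0.133 -0.247]
82,0,.2585 [-0.066  0.188 -0.247]
```

Emit:
drive_tool([
  [[0.009,0.01,-0.12],0,0.7],
  [[0.009,0.01,-0.247],0,0.7],
  [[0.009,0.01,-0.247],0,0.7],
  [[-0.017,0.071,-0.247],0,0.7],
  [[-0.043,0.133,-0.247],0,0.7],
  [[-0.055,0.16,-0.247],0,0.7],
  [[-0.066,0.188,-0.247],0,0.7],
  [[-0.066,0.188,-0.247],0,0.7],
  [[-0.066,0.188,-0.247],0,0.3],
  [[-0.066,0.188,-0.247],0,0.3],
  [[-0.066,0.188,-0.247],0,0.3],
  [[-0.066,0.188,-0.247],0,0.3],
], newtons=40)

```text
t: 40.45
eef_pos: [0.6051, -0.0128, 0.2657]
ee_rot: [-1.57, 0.0, 1.967]
force: [0.1, 0.0, 0.6]
width: 0.04
```

```bash
python3 go.py
```

```text
now x'y' 83.5 2.8 0.2657 F [0.1 0.  0.6] w 0.04 t 40.45
```

Emit:
drive_tool([
  [[0,0,0.0015],0,0.3],
  [[0,0,0.0015],0,0.3],
])

```text
t: 40.65
eef_pos: [0.605, -0.0124, 0.2661]
ee_rot: [-1.57, -0.0, 1.967]
force: [0.1, -0.0, -2.0]
width: 0.0397
```

Emit:
drive_tool([
  [[0,0,0.0015],0,0.3],
  [[0,0,0.0015],0,0.3],
])

```text
t: 40.85
eef_pos: [0.6051, -0.0123, 0.2667]
ee_rot: [-1.571, -0.0, 1.967]
force: [0.6, 0.2, -1.6]
width: 0.0397
```

Emit:
drive_tool([
  [[0,0,0.0015],0,0.3],
  [[0,0,0.0015],0,0.3],
])

```text
t: 41.05
eef_pos: [0.6051, -0.0122, 0.2673]
ee_rot: [-1.571, 0.0, 1.968]
force: [-1.2, 0.4, -1.4]
width: 0.0399
```

Emit:
drive_tool([
  [[0,0,0.0015],0,0.3],
  [[0,0,0.0015],0,0.3],
])

```text
t: 41.25
eef_pos: [0.6051, -0.0123, 0.2677]
ee_rot: [-1.571, 0.0, 1.968]
force: [0.2, -0.2, -0.2]
width: 0.0398
```

Emit:
drive_tool([
  [[0,0,0.002],0,0.3],
  [[0,0,0.002],0,0.3],
])

```text
t: 41.45
eef_pos: [0.605, -0.0123, 0.2683]
ee_rot: [-1.571, -0.0, 1.968]
force: [0.1, 0.4, -1.9]
width: 0.0393
```

Emit:
drive_tool([
  [[0,0,0.004],0,0.3],
  [[0,0,0.004],0,0.3],
])

```text
t: 41.65
eef_pos: [0.605, -0.0123, 0.269]
ee_rot: [-1.57, -0.0, 1.967]
force: [1.0, -0.4, -4.7]
width: 0.0395
```

Emit:
drive_tool([
  [[0,0,0.003],0,0.3],
  [[0,0,0.003],0,0.3],
])

```text
t: 41.85
eef_pos: [0.605, -0.0124, 0.2697]
ee_rot: [-1.57, -0.0, 1.967]
force: [2.4, -1.4, -7.9]
width: 0.0394
```

Emit:
drive_tool([
  [[0,0,0.003],0,0.3],
  [[0,0,0.003],0,0.3],
])

```text
t: 42.05
eef_pos: [0.605, -0.0125, 0.2708]
ee_rot: [-1.57, 0.0, 1.967]
force: [4.0, -2.4, -8.8]
width: 0.0399
```

Emit:
drive_tool([
  [[0,0,-0.01],0,0.3],
  [[0,0,-0.018],0,0.3],
  [[0,0,-0.018],0,0.6],
  [[0,0,-0.018],0,0.7],
  [[0,0,-0.018],0,0.7],
  [[0.018,-0.043,-0.018],0,0.7],
  [[0.036,-0.086,-0.018],0,0.3],
  [[0.036,-0.086,-0.018],0,0],
  [[0.036,-0.086,-0.018],0,0],
  [[0.036,-0.086,-0.018],0,0],
  [[0.036,-0.086,-0.018],0,0],
  [[0.036,-0.086,-0.018],0,0],
], newtons=20)

```text
t: 43.25
eef_pos: [0.6158, -0.0379, 0.2659]
ee_rot: [-1.571, -0.0, 1.968]
force: [-0.5, 0.4, -0.2]
width: 0.0188
```

```bash
python3 go.py 98,2.5,.2655 76,2.5,.2655 110,2.5,.2655
```

```text
now x'y' 110.8 3.0 0.2659 F [-0.5  0.4 -0.2] w 0.019 t 43.25
98,2.5,.2655 [-0.018  0.038 -0.001]
76,2.5,.2655 [-0.046  0.106 -0.001]
110,2.5,.2655 [-0.002  0.001 -0.001]
```

Emit:
drive_tool([
  [[-0.01,0.022,-0.001],0,0],
  [[-0.018,0.038,-0.001],0,0],
  [[-0.026,0.058,-0.001],0,0],
  [[-0.033,0.075,-0.001],0,0],
  [[-0.04,0.091,-0.001],0,0],
  [[-0.046,0.106,-0.001],0,0],
  [[-0.046,0.106,-0.001],0,0],
])

```text
t: 43.95
eef_pos: [0.6019, -0.0056, 0.2657]
ee_rot: [-1.571, -0.0, 1.968]
force: [0.2, -0.2, 1.4]
width: 0.0006
```

```bash
python3 go.py;python3 - <<'E'
from p import *
g=grab_frame("side");h=grab_frame("scene")
for n,f in(("side",g),("scene",h)):
    for r in regions_of(f,"packing")[:2]:print(n,r["confidence"],r["box"])
c=np.array([.573,.062])-.002*X-.002*Y
for x in(14,18,22):
    print(x,"pred right-end corners px",[proj(g,np.append(c+(x+50)/1000*X+y/1000*Y,z)).round(1) for y in(-18,22) for z in(.247,.287)])
cv2.imwrite("pics/q1.png",np.hstack([cv2.resize(g["img"][130:250,260:380],(400,400),interpolation=2),cv2.resize(h["img"][170:290,190:310],(400,400),interpolation=2)]))
E
```

```text
now x'y' 75.6 2.6 0.2657 F [ 0.2 -0.2  1.4] w 0.001 t 43.95
side 0.43 [313.0, 170.9, 323.3, 184.3]
14 pred right-end corners px [array([320., 186.]), array([320.8, 175.3]), array([331. , 182.5]), array([332. , 171.7])]
18 pred right-end corners px [array([320.7, 186.7]), array([321.5, 175.9]), array([331.8, 183.1]), array([332.8, 172.4])]
22 pred right-end corners px [array([321.4, 187.4]), array([322.3, 176.6]), array([332.5, 183.8]), array([333.5, 173.1])]
```

View pics/q1.png

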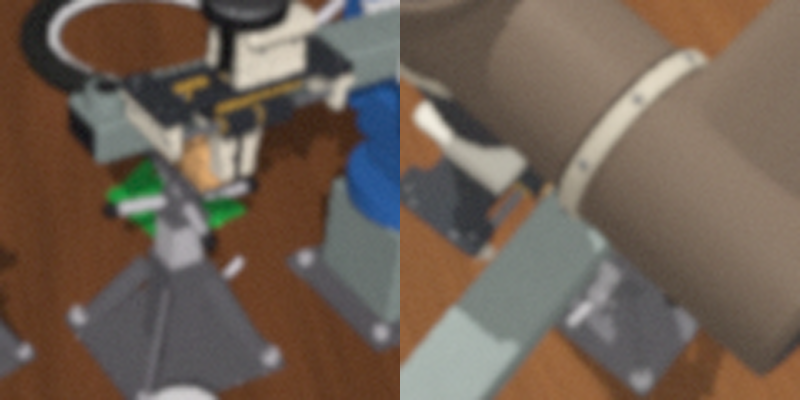

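The side view shows the block in the head at (200,160), with its end against the fingers, so its centre is at about +16 mm and step 2 is being met. I'll hold it there, then open, nip the end and draw it back to about +40. That frees the left side for winding.

Emit:
drive_tool([
  [[0,0,0],0,0],
  [[0.019,-0.044,0],0,0.3],
  [[0.026,-0.062,0],0,0.7],
  [[0.026,-0.062,0],0,0.7],
  [[0.026,-0.062,0],0,0.7],
  [[0.026,-0.062,0],0,0.7],
  [[0.01,-0.022,0],0,0.7],
  [[-0.001,0.003,0],0,0.7],
  [[-0.001,0.003,0],0,0.7],
], newtons=50)

```text
t: 45.05
eef_pos: [0.6013, -0.004, 0.2658]
ee_rot: [-1.571, -0.0, 1.969]
force: [-0.1, -0.7, 0.3]
width: 0.0583
```

Emit:
drive_tool([
  [[0,0,0],0,0.25],
  [[0,0,0],0,0.25],
  [[0,0,0],0,0.25],
  [[0,0,0],0,0.25],
  [[0,0,0],0,0.25],
])

```text
t: 45.55
eef_pos: [0.6018, -0.0056, 0.2655]
ee_rot: [-1.571, -0.0, 1.967]
force: [0.2, -0.7, -0.1]
width: 0.0266
```

Emit:
drive_tool([
  [[0.009,-0.022,0],0,0.7],
  [[0.009,-0.022,0],0,0.7],
  [[0.009,-0.022,0],0,0.7],
  [[0,0,0],0,0.7],
  [[-0.002,0.005,0],0,0.7],
  [[-0.004,0.009,0],0,0.7],
  [[-0.004,0.009,0],0,0.7],
])

```text
t: 46.25
eef_pos: [0.6005, -0.0023, 0.2657]
ee_rot: [-1.571, 0.0, 1.968]
force: [-0.8, -0.3, 0.4]
width: 0.061
```

Emit:
drive_tool([
  [[-0.0025,0.006,0],0,0.7],
  [[-0.0025,0.006,0],0,0.7],
])

```text
t: 46.45
eef_pos: [0.5997, -0.0007, 0.2656]
ee_rot: [-1.571, -0.0, 1.968]
force: [-0.3, -1.1, -0.8]
width: 0.0613
```

Emit:
drive_tool([
  [[0,0,0],0,0.25],
  [[0,0,0],0,0.25],
  [[0,0,0],0,0.25],
  [[0,0,0],0,0.25],
  [[0,0,0],0,0.25],
])

```text
t: 46.95
eef_pos: [0.5997, -0.001, 0.2655]
ee_rot: [-1.57, 0.0, 1.967]
force: [-0.7, -0.6, -0.1]
width: 0.0378
```

Emit:
drive_tool([
  [[0,0,0],0,0.25],
  [[0.004,-0.01,0],0,0.25],
  [[0.012,-0.029,0],0,0.25],
  [[0.02,-0.048,0],0,0.25],
  [[0.031,-0.074,0],0,0.25],
  [[0.031,-0.074,0],0,0.25],
])

```text
t: 47.55
eef_pos: [0.6096, -0.0243, 0.2655]
ee_rot: [-1.571, 0.001, 1.967]
force: [0.9, -1.4, -1.7]
width: 0.0381
```

Emit:
drive_tool([
  [[0,0,0],0,0.6],
  [[0,0,0],0,0.6],
  [[0.03,-0.07,0],0,0.6],
  [[0.045,-0.11,0.05],0,0.3],
  [[0.045,-0.11,0.2],0,0],
  [[0.045,-0.11,0.36],0,0],
  [[0.02,-0.03,0.46],0,0],
  [[-0.04,0.12,0.46],0,0],
  [[-0.09,0.26,0.46],0,0],
  [[-0.15,0.4,0.46],0,0],
  [[-0.2,0.54,0.46],0,0],
  [[-0.27,0.64,0.46],0,0],
], newtons=20)

```text
t: 48.75
eef_pos: [0.5272, 0.1713, 0.4033]
ee_rot: [-1.571, -0.0, 1.969]
force: [0.3, 0.5, 0.5]
width: 0.0008
```

```bash
python3 go.py -110,-20,.38 -110,-20,.191
```

```text
now x'y' -116.6 2.0 0.4033 F [0.3 0.5 0.5] w 0.001 t 48.75
-110,-20,.38 [-0.059 -0.048 -0.078]
-110,-20,.191 [-0.059 -0.048 -0.708]
```

Emit:
drive_tool([
  [[-0.059,-0.048,-0.15],0,0],
  [[-0.059,-0.048,-0.31],0,0],
  [[-0.059,-0.048,-0.47],0,0],
  [[-0.059,-0.048,-0.62],0,0],
  [[-0.059,-0.048,-0.705],0,0],
  [[-0.059,-0.048,-0.705],0,0],
  [[-0.059,-0.048,-0.705],0,0],
])

```text
t: 49.45
eef_pos: [0.5109, 0.1547, 0.193]
ee_rot: [-1.571, 0.001, 1.968]
force: [0.2, 0.6, 1.1]
width: 0.0003
```

```bash
python3 ball2.py .1915; python3 go.py -66,-20,.191 -66,29,.191 -95,29,.191 -95,-87,.191
```

```text
[ 385   23   41   46 1010] xy' [-13.958 -70.222] r 71.6 theta -78.8
[ 183  169   40   35 1040] xy' [-70.774  15.019] r 72.4 theta 12.0
now x'y' -107.7 -18.9 0.1939 F [ 1.1 -0.2  1. ] w 0.0 t 49.5
-66,-20,.191 [ 0.05  -0.129 -0.01 ]
-66,29,.191 [ 0.201 -0.066 -0.01 ]
-95,29,.191 [ 0.163  0.023 -0.01 ]
-95,-87,.191 [-0.193 -0.126 -0.01 ]
```

Emit:
drive_tool([
  [[0.025,-0.065,-0.01],0,0],
  [[0.05,-0.129,-0.01],0,0],
  [[0.05,-0.129,-0.01],0,0],
  [[0.075,-0.118,-0.01],0,0],
  [[0.1,-0.108,-0.01],0,0],
  [[0.125,-0.098,-0.01],0,0],
  [[0.15,-0.087,-0.01],0,0],
  [[0.175,-0.077,-0.01],0,0],
  [[0.19,-0.07,-0.01],0,0],
  [[0.203,-0.065,-0.01],0,0],
  [[0.203,-0.065,-0.01],0,0],
])

```text
t: 50.6
eef_pos: [0.572, 0.1357, 0.1888]
ee_rot: [-1.571, -0.0, 1.968]
force: [-0.9, 0.4, 0.4]
width: 0.0006
```

Emit:
drive_tool([
  [[-0.04,0.089,0.005],0,0],
  [[-0.16,0.04,0.005],0,0],
  [[-0.28,-0.01,0.005],0,0],
  [[-0.395,-0.059,0.005],0,0],
  [[-0.395,-0.059,0.005],0,0],
])

```text
t: 51.1
eef_pos: [0.4497, 0.1162, 0.1911]
ee_rot: [-1.572, -0.002, 1.968]
force: [0.8, 1.3, -0.0]
width: 0.0012
```

```bash
python3 ball2.py .1915; python3 go.py -64,-85,.191 -64,-55,.191 -67,-48,.191 -67,-5,.191 -95,-5,.191
```

```text
[167 152  41  34 653] xy' [-52.282 -50.079] r 72.4 theta -43.8
now x'y' -95.8 -88.4 0.1916 F [ 1.3 -0.4  0.3] w 0.0 t 51.15
-64,-85,.191 [ 0.051 -0.093 -0.002]
-64,-55,.191 [ 0.143 -0.055 -0.002]
-67,-48,.191 [ 0.161 -0.036 -0.002]
-67,-5,.191 [ 0.293  0.019 -0.002]
-95,-5,.191 [ 0.257  0.105 -0.002]
```

Emit:
drive_tool([
  [[0.051,-0.093,-0.002],0,0],
  [[0.051,-0.093,-0.002],0,0],
  [[0.074,-0.083,-0.002],0,0],
  [[0.097,-0.074,-0.002],0,0],
  [[0.12,-0.064,-0.002],0,0],
  [[0.143,-0.055,-0.002],0,0],
  [[0.161,-0.036,-0.002],0,0],
  [[0.195,-0.022,-0.002],0,0],
  [[0.23,-0.008,-0.002],0,0],
  [[0.265,0.007,-0.002],0,0],
  [[0.302,0.023,-0.002],0,0],
  [[0.302,0.023,-0.002],0,0],
])

```text
t: 52.35
eef_pos: [0.5449, 0.1258, 0.1895]
ee_rot: [-1.571, 0.0, 1.969]
force: [-0.0, 2.8, 0.2]
width: 0.0005
```

Emit:
drive_tool([
  [[-0.036,0.086,0],0,0],
  [[-0.05,0.12,0],0,0],
])

```text
t: 52.55
eef_pos: [0.5283, 0.1607, 0.1896]
ee_rot: [-1.571, 0.0, 1.967]
force: [-0.3, -0.7, -0.0]
width: 0.0004
```

```bash
python3 ball2.py .1915; python3 go.py -115,10,.40 0,0,.40 140,0,.40 140,2.5,.268
```

```text
[420  68  40  32 588] xy' [-27.486 -65.959] r 71.5 theta -67.4
[198 176  40  26 783] xy' [-69.197  25.819] r 73.9 theta 20.5
now x'y' -107.1 -1.1 0.1897 F [-0.5  0.6  0.4] w 0.0 t 52.6
-115,10,.40 [0.024 0.039 0.701]
0,0,.40 [ 0.141 -0.328  0.701]
140,0,.40 [ 0.321 -0.759  0.701]
140,2.5,.268 [ 0.329 -0.755  0.261]
```

Emit:
drive_tool([
  [[0.01,0.039,0.1],0,0],
  [[0.024,0.039,0.25],0,0],
  [[0.024,0.039,0.41],0,0],
  [[0.04,0.0,0.56],0,0],
  [[0.06,-0.06,0.69],0,0],
  [[0.1,-0.2,0.701],0,0],
  [[0.15,-0.34,0.701],0,0],
  [[0.2,-0.48,0.701],0,0],
  [[0.26,-0.61,0.701],0,0],
  [[0.329,-0.755,0.66],0,0],
  [[0.329,-0.755,0.5],0,0],
  [[0.329,-0.755,0.36],0,0],
])

```text
t: 53.8
eef_pos: [0.6273, -0.0689, 0.296]
ee_rot: [-1.571, 0.0, 1.964]
force: [-0.0, 1.1, -0.3]
width: 0.0005
```

Emit:
drive_tool([
  [[0,0,-0.08],0,0],
  [[0,0,-0.1],0,0],
  [[0,0,-0.1],0,0],
])

```text
t: 54.1
eef_pos: [0.627, -0.067, 0.2677]
ee_rot: [-1.569, 0.0, 1.967]
force: [0.4, 0.3, 0.3]
width: 0.0005
```

```bash
python3 go.py 104,2.5,.267 88,2.5,.267 75,2.5,.267
```

```text
now x'y' 141.9 2.1 0.2677 F [0.4 0.3 0.3] w 0.001 t 54.1
104,2.5,.267 [-0.047  0.117 -0.002]
88,2.5,.267 [-0.068  0.166 -0.002]
75,2.5,.267 [-0.085  0.206 -0.002]
```

Push partway first, to feel the clamp friction.

Emit:
drive_tool([
  [[-0.025,0.06,-0.002],0,0],
  [[-0.047,0.117,-0.002],0,0],
  [[-0.055,0.135,-0.002],0,0],
  [[-0.06,0.147,-0.002],0,0],
  [[-0.064,0.157,-0.002],0,0],
  [[-0.068,0.166,-0.002],0,0],
])

```text
t: 54.7
eef_pos: [0.6083, -0.0185, 0.2701]
ee_rot: [-1.574, 0.004, 1.968]
force: [2.7, -9.0, -1.3]
width: 0.0002
```

Emit:
drive_tool([
  [[-0.004,0.01,0],0,0],
  [[-0.008,0.019,0],0,0],
])

```text
t: 54.9
eef_pos: [0.606, -0.0129, 0.27]
ee_rot: [-1.574, 0.004, 1.967]
force: [4.3, -8.8, -1.0]
width: 0.0006
```

Emit:
drive_tool([
  [[-0.003,0.007,0],0,0],
  [[-0.006,0.014,0],0,0],
  [[-0.009,0.021,0],0,0],
])

```text
t: 55.2
eef_pos: [0.6034, -0.0066, 0.27]
ee_rot: [-1.574, 0.004, 1.967]
force: [3.8, -8.5, 0.2]
width: 0.0002
```

```bash
python3 go.py 75,2.5,.267
```

```text
now x'y' 77.1 3.5 0.27 F [ 3.8 -8.5  0.2] w 0.0 t 55.2
75,2.5,.267 [-0.006  0.005 -0.01 ]
```

Sliding friction is about 9.5 N, so the block is clamped with roughly 10 N and the rail is lifted about 1 mm. Pushing the last 3 mm, then backing off.

Emit:
drive_tool([
  [[-0.002,0.005,0],0,0],
  [[-0.004,0.009,0],0,0],
  [[-0.004,0.009,0],0,0],
])

```text
t: 55.5
eef_pos: [0.6021, -0.0037, 0.27]
ee_rot: [-1.574, 0.004, 1.967]
force: [3.8, -8.3, 0.4]
width: 0.0007
```

```bash
python3 go.py 120,2.5,.27
```

```text
now x'y' 73.9 3.5 0.27 F [ 3.8 -8.3  0.4] w 0.001 t 55.5
120,2.5,.27 [ 0.056 -0.143 -0.   ]
```

Emit:
drive_tool([
  [[0.01,-0.024,0],0,0],
  [[0.04,-0.1,0],0,0],
  [[0.1,-0.26,0.05],0,0],
  [[0.13,-0.35,0.2],0,0],
  [[0.13,-0.42,0.3],0,0],
  [[0.13,-0.42,0.3],0,0],
  [[0.13,-0.42,0.3],0,0],
])

```text
t: 56.2
eef_pos: [0.6399, -0.1287, 0.3591]
ee_rot: [-1.574, 0.001, 1.966]
force: [-0.9, -0.1, -0.9]
width: 0.0008
```

```bash
python3 - <<'E'
from p import *
g=grab_frame("side");s=get_state();print(s["eef_pos"],s["force"],s["t"])
for r in regions_of(g,"packing")[:2]:print(r["confidence"],r["box"])
c=np.array([.573,.062])-.002*X-.002*Y
im=g["img"].astype(int);w=(im[:,:,2]-im[:,:,0]>50)&(im.max(2)>130)
ys,xs=np.nonzero(w[150:205,295:350]);print("wood-like px",len(xs),xs.min()+295,xs.max()+295,ys.min()+150,ys.max()+150)
for x in(8,14,20,26):print(x,[proj(g,np.append(c+(x+50)/1000*X+y/1000*Y,z)).round(1) for y in(-17.5,22.5) for z in(.2505,.2905)])
E
```

```text
[ 0.639 -0.128  0.358] [-0.121  0.583 -0.637] 56.25
0.52 [310.2, 168.3, 332.1, 186.0]
wood-like px 267 310 342 150 185
8 [array([319.2, 184.1]), array([320. , 173.2]), array([330.2, 180.5]), array([331.2, 169.7])]
14 [array([320.2, 185.1]), array([321. , 174.3]), array([331.3, 181.5]), array([332.3, 170.7])]
20 [array([321.3, 186.1]), array([322.1, 175.3]), array([332.3, 182.5]), array([333.4, 171.7])]
26 [array([322.3, 187.1]), array([323.2, 176.3]), array([333.4, 183.5]), array([334.5, 172.7])]
```

The vision estimate puts the centre at 14–19 mm. Pushing about 3 mm further in for margin; time allows.

```bash
python3 go.py 120,3,.268 85,3,.268 71,3,.268
```

```text
now x'y' 202.5 -10.1 0.3569 F [-0.6 -0.3  0.3] w 0.001 t 56.3
120,3,.268 [-0.066  0.27  -0.296]
85,3,.268 [-0.111  0.378 -0.296]
71,3,.268 [-0.129  0.421 -0.296]
```

Emit:
drive_tool([
  [[-0.03,0.13,-0.14],0,0],
  [[-0.066,0.27,-0.29],0,0],
  [[-0.066,0.27,-0.296],0,0],
  [[-0.066,0.27,-0.296],0,0],
  [[-0.09,0.325,-0.296],0,0],
  [[-0.111,0.378,-0.296],0,0],
  [[-0.118,0.395,-0.296],0,0],
  [[-0.123,0.406,-0.296],0,0],
  [[-0.123,0.406,-0.296],0,0],
])

```text
t: 57.2
eef_pos: [0.6026, -0.0057, 0.2689]
ee_rot: [-1.571, 0.0, 1.968]
force: [0.3, -0.9, 0.1]
width: 0.0004
```

```bash
python3 go.py 71,3.5,.27
```

```text
now x'y' 75.9 3.2 0.2689 F [ 0.3 -0.9  0.1] w 0.0 t 57.2
71,3.5,.27 [-0.005  0.015  0.004]
```

Emit:
drive_tool([
  [[-0.003,0.008,0],0,0],
  [[-0.006,0.015,0],0,0],
  [[-0.007,0.016,0],0,0],
])

```text
t: 57.5
eef_pos: [0.6012, -0.0029, 0.2687]
ee_rot: [-1.571, 0.003, 1.967]
force: [4.3, -8.0, -2.2]
width: 0.0005
```

Emit:
drive_tool([
  [[-0.003,0.008,0],0,0],
  [[-0.005,0.012,0],0,0],
  [[0.0,0.0,0],0,0],
  [[0.05,-0.12,0],0,0],
  [[0.1,-0.25,0.05],0,0],
  [[0.13,-0.38,0.2],0,0],
  [[0.13,-0.4,0.3],0,0],
  [[0.13,-0.4,0.3],0,0],
  [[0.13,-0.4,0.3],0,0],
])

```text
t: 58.4
eef_pos: [0.6397, -0.1218, 0.3592]
ee_rot: [-1.573, -0.0, 1.966]
force: [0.0, 0.6, -0.8]
width: 0.0006
```

```bash
python3 - <<'E'
from p import *
g=grab_frame("side");s=get_state();print(s["eef_pos"],s["force"].round(2),s["t"],s["qd"].round(3))
for r in regions_of(g,"packing")[:1]:print(r["confidence"],r["box"])
f0=cv2.imread("pics/side0.png")
for t in("castor","spanner","tin"):
    r=regions_of(g,t)[:1];print(t,r and r[0]["box"])
job_done()
E
```

```text
[ 0.639 -0.121  0.358] [-0.08  0.2  -0.83] 58.45 [ 0.015  0.008 -0.025 -0.001  0.003 -0.001]
0.51 [311.0, 168.5, 332.3, 182.5]
castor [352.7, 295.4, 395.4, 335.6]
spanner [256.0, 313.3, 330.8, 325.6]
tin [299.6, 242.3, 323.7, 283.8]
the job is handed in; nothing more can be done
```

I handed the job in at about 58 s with the packing clamped between the stand's head and the rail, and the post on seat 0.050. No verdict was reported.

**What I did**
- **Block, first placing:** I laid it in the channel and let it go at about -10 mm. I then took it out again, because with the tool pointing straight down the gripper body could not get past it to the wheel. I put it back from the right, off-centre at about +40 mm.
- **Post:** I lifted it about 32 mm by a handwheel ball and lowered it gently. The load came off the wrist 25 mm above the start, which is seat 0.050.
- **Wheel and final position:** I wound the wheel to about 280° and pushed the block to about +16 mm with a gap left, so step 2 could be met. Next I drew it back out and wound on to about 381°. Finally I slid the clamped block back in along the channel.

**Last checks**
- **Clamp force:** sliding friction on the block was 8–9.5 N. That suggests about 10 N on the rail and about 1 mm of lift, but I did not measure either directly.
- **Block position:** the finger position puts its centre at about +12 mm. The side camera, before the last push, put it at 14–19 mm.
- **Bystanders:** castor and spanner boxes match the start to about 2 pixels. The tin's box is 2–4 pixels off, which I took as network noise.
- **Robot:** clear of everything and nearly still at hand-in.

**What disagreed or was not checked**
- My two measurements of the gap to the rail differed by about 2 mm. I chose a wheel angle that stays inside the lift limit for either one.
- I never looked at the pawl directly.

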